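# Hold the set collar on the shaft flat

### The job

Turn the gear unit's upright shaft, feeling for its flat with the fingers, until the flat faces straight out through the gap in the ring wall. Then pick up the loose set collar, fit it on the shaft with its set screw over the flat, and push it down against the spring until it sits on the shaft's shoulder. Finish while still holding the collar down there in the gripper, so that a workmate can tighten the screw through the gap; leave the other parts and the key lying where they are.

Things in the scene. Friction and masses are not known exactly. Their poses are not given: they have to be found in the camera images.
- gear_unit: Gear unit fixed on the bench: grey foot 150 x 136 mm, square body, round aluminium ring wall on top (outer diameter 114 mm, inner 102 mm, from 40 to 64 mm above the bench) with one gap 28 mm wide, and the steel output shaft standing upright in its middle. Origin: on the bench under the shaft's axis; z up; the gap lies on its -x side.
- key_gap (a point): Middle of the gap in the ring wall, 54 mm from the shaft's axis and 59 mm above the bench, level with the set screw of a fully seated collar.
- shaft (a joint): Turn of the upright steel output shaft about its axis, in rad: 0 when its flat faces the middle of the gap, growing anticlockwise seen from above. It turns by hand against slight friction (0.02 N m) and stays where it is left.
- shaft_flat (a point): Point in the middle of the flat's width, 5 mm from the axis, 70 mm above the bench; it turns with the shaft. The one flat is 3 mm deep and 12 mm wide and runs along the whole 16 mm thick part: 13 mm across the flat, 16 mm elsewhere. Fingers that close square across it (within 0.3 rad) turn it snug against the pad.
- shaft_top (a point): Centre of the shaft's upper end, on its axis, 88 mm above the bench. The shaft is 16 mm in diameter from here (top 2.5 mm bevelled) down to 52 mm above the bench, where its 22 mm wide shoulder begins.
- washer (a joint): Steel thrust washer (34 mm across) on the coil spring round the shaft's shoulder: how far it is pushed down, in m. At 0 its top is 58 mm above the bench and pushes up with 3 N; at 0.006 its top is level with the shoulder (52 mm) and it pushes up with 8 N.
- collar: Loose steel set collar lying flat on the 2 mm thick mat: outer diameter 36 mm, bore 17.8 mm, 14 mm high, 70 g. Origin: centre of its underside; z up. One set screw, 5 mm thick, sits in its -x side at half height; it sticks out 3 mm from the rim and 3 mm into the bore, so the collar goes onto the shaft only with the screw over the flat (to about 0.3 rad).
- screw_tip (a point): Inner tip of the set screw, 6 mm from the collar's axis on its -x side, 7 mm above its underside.
- gear: Bystander: moulded plastic gear, 41 mm across, 15 mm high. Origin: centre of its underside.
- bush_brass: Bystander: flanged brass bush, 28 mm across, 21 mm high. Origin: centre of its underside.
- bearing: Bystander: ball bearing, 32 mm across, 9 mm high. Origin: centre of its underside.
- hex_key: Bystander: L-shaped hex key for the set screw, 75 x 26 mm, 5 mm thick, lying flat. Origin: under the long arm.
Not all that is in view belongs to the job. What is shaped like the collar but green or orange is not meant. There is more than one size of the gear_unit; the one meant has the size given above.

How it is judged:
By the outcome, as a careful person would: the job done as asked, in the order asked, and still so for the second after the job is handed in, while the arm keeps its last pose, push and grip.
It also fails if it takes over 50 s, if anything falls off the work surface, if the arm or the gripper's body presses on something with over 40 N, if the wrist force passes 120 N, or if a joint passes its speed limit or range.

### The arm

A 6-joint arm with a two-finger parallel gripper is mounted at the origin on a cart in front of the work surface, level with it; the furniture and walls round the work are solid. World frame = base frame: x ahead of the robot, y to its left, z up, the work surface at z = 0. Lengths are in m, angles in degrees, forces in N, time in s.
With the tool pointing down it reaches from about 0.375 to 0.925 m from the base axis. Payload 5.7 kg.
Tool frame: the origin (TCP) lies on the front face of the gripper's body, between the roots of the fingers; the fingertips stand 73 mm ahead of it and the grasp point (between the pads) lies 54 mm ahead of it; x points along the fingers, y is the direction in which the jaws open and shut, and the axes are right-handed (so a half turn about x gives the same grasp; the last joint's range is limited). The gripper opens to 85 mm and grips with 20 to 120 N. Pads are 22 mm wide; open, the fingers measure 114 mm over their backs; the gripper's body (76 mm by 85 mm) begins 54 mm behind the grasp point. The pads swing forward as they close: fully open they stand 13 mm farther back than shut.
Start: joints at [-72.198, 20.558, 86.54, -0, 72.909, -6.595], TCP at [0.248, -0.546, 0.304] pointing down, gripper open.
Joint ranges: [-170.27, 170.27], [-57.76, 135], [12.27, 136.19], [-55.21, 235.2], [11.17, 155.16], [-170.74, 170.74]. Speed limits (degrees/s): [136.94, 136.94, 180, 180, 180, 180].

### API

Orientations are given as a 3x3 rotation matrix whose columns are the frame's x, y, z axes.
In Python, from workcell import arm gives the robot as it stands.
- The arm moves only by the tool apply_moves, never from a script. Its argument "steps" is a list of rows, each an object with "slide": the shift along the tool's x, y, z in mm, a list of three; "spin": the turn about the tool's x in degrees. In form: [{"slide": [tx, ty, tz], "spin": spin}, ...]. A call has 1 to 12 rows; each row shifts and turns the commanded pose from where the row before left it, along the tool's axes as they then stand; what a row does not reach is not made up. A row lasts 1/8 s, in which the tool goes at most 62.5 mm and 10.7 degrees, less where a joint would pass 70% of its speed; a pose out of reach is approached as far as the arm can. A call is refused whole if a number of a shift passes 62.5 or a number of a turn 10.7, either way. A call with a gripper value outside its range is refused whole. "hand" is the finger opening in mm, from 0 to 85.4, set as the call begins (left out, the last holds). The fingers move at their own pace and stop on an object; "newtons" is the grip in N (left out, the last holds). Time passes only in rows, so rows that do not move let the fingers close. It gives the time, the measured TCP pose, the force and the opening at its end, in the units of the state.
- arm.sense(): the state, without advancing time (a new reading comes with each control period).
- arm.grab_frame(name): name is "side" or "top" or "wrist"; returns a dict with "pixels" (400x640x3 uint8, red, green, blue), "depth" (400x640 float32, m along the optical axis (not along the pixel's ray), 0 where there is no reading), "intrinsics" (3x3 intrinsics, pixels), "k1" (the pictures are not rectified: a ray, as slopes to the right and down, at radius r is drawn at 1 + k1 r^2 times it, then the intrinsics apply), "R" (3x3) and "t" (3): a world point X has camera coordinates R X + t. Camera axes: x right, y down, z forward; pixel columns grow to the right and rows downward; lengths in m; the calibration is good to about 2 mm. A picture is of the moment at which its call begins.
- arm.hand_in(): hands the job in, once; it reports no verdict.
Trained networks look in the newest picture that a camera, given by its name, has taken for a name from the list of things; names that differ only in an ending like _2 or _b are one class to them, and where a whole thing is asked for, a point or a joint stands for the part that bears it (a point fixed in the world has none). Each returns a list of dicts, best first, with "confidence" (0 to 1); they miss things now and then, are a little off and sometimes report something else, mostly with a low value. They report only what shows in the picture. A call takes as long as a camera call. They do not tell look-alikes from the thing itself.
- arm.search_frame(label, camera): "rect" ([centre column, centre row, width, height] in pixels, round what is visible of it).
The state is a dict: "t": time; "joint_positions": joint angles; "joint_velocities": joint speeds; "joint_efforts": joint torques, N m; "position": TCP position; "ee_rot": TCP orientation; "ft_force": force on the tool from outside, world axes, zero at the start; "torque": the same for the moment, N m; "gripper_width": finger opening in m.
Only numpy, scipy, OpenCV 4.12 (cv2) and the standard library are available. Lean on these libraries where they do the work, as an engineer would, in place of code of your own. Each camera call takes 0.05 s, during which the arm holds its last target.

## Working session

There is one attempt and no reset: what is moved stays moved. The work goes in short steps, Python scripts to look and compute and a tool call to move; the robot and the scene stay as the last step left them, time stands still between calls to the robot, and variables do not carry over. Pictures are saved under pics/ and viewed, and the job is handed in when it is done.

Besides the shell and the picture viewer there is one more tool, called after "Emit:" as name(argument=value, ...) on one line, values as JSON. apply_moves: Moves the arm, as the interface text tells. Its arguments: {"type":"object","properties":{"steps":{"type":"array","items":{"type":"object","properties":{"slide":{"type":"array","items":{"type":"number"}},"spin":{"type":"number"}}}},"hand":{"type":"number"},"newtons":{"type":"number"}},"required":["steps"]}

```bash
ls; mkdir -p pics
cat > h.py <<'E'
import numpy as np, cv2
from workcell import arm
def save(n,img): cv2.imwrite(f'pics/{n}.png',cv2.cvtColor(np.ascontiguousarray(img),cv2.COLOR_RGB2BGR))
def grab(name,fn=None):
    f=arm.grab_frame(name); 
    np.savez(f'/tmp/{fn or name}.npz',**f)
    if fn: save(fn,f['pixels'])
    return f
def load(fn): return dict(np.load(f'/tmp/{fn}.npz'))
def ray(f,u,v):
    K=f['intrinsics'];k=float(f['k1'])
    p=cv2.undistortPoints(np.array([[[u,v]]],float),K,np.array([k,0,0,0,0.]))[0,0]
    return np.array([p[0],p[1],1.])
def atz(f,u,v,z):
    d=f['R'].T@ray(f,u,v); c=-f['R'].T@f['t']
    return c+d*(z-c[2])/d[2]
def dep(f,u,v):
    d=f['depth'][int(round(v)),int(round(u))]
    return f['R'].T@(ray(f,u,v)*d-f['t'])
def proj(f,X):
    c=f['R']@np.array(X)+f['t']; s=c[:2]/c[2]; s=s*(1+float(f['k1'])*(s@s))
    return f['intrinsics'][:2,:2]@s+f['intrinsics'][:2,2]
E
python3 - <<'E'
from h import *
for n in ['side','top','wrist']:
    f=grab(n,n+'0'); print(n,(-f['R'].T@f['t']).round(3),f['R'][2].round(3))
    for l in ['gear_unit','collar','hex_key','shaft']:
        print(l,[(np.round(r['rect']).astype(int).tolist(),round(r['confidence'],2)) for r in arm.search_frame(l,n)])
print(arm.sense())
E
```

```text
pics
side [0.212 0.96  0.695] [ 0.294 -0.795 -0.531]
gear_unit [([362, 230, 45, 34], 0.81), ([340, 187, 56, 42], 0.78)]
collar [([211, 289, 17, 16], 0.66)]
hex_key []
shaft []
top [0.315 0.034 1.266] [ 0.196 -0.005 -0.981]
gear_unit [([372, 215, 51, 58], 0.75), ([315, 255, 39, 39], 0.7)]
collar [([212, 167, 13, 12], 0.69), ([289, 217, 10, 7], 0.66), ([237, 225, 8, 11], 0.65)]
hex_key [([436, 250, 3, 14], 0.62), ([237, 226, 9, 7], 0.6)]
shaft [([229, 200, 8, 13], 0.25)]
wrist [ 0.309 -0.52   0.374] [-0.24  -0.11  -0.965]
gear_unit []
collar []
hex_key []
shaft []
{'t': 0.75, 'joint_positions': array([-7.21975170e+01,  2.05559381e+01,  8.65396459e+01, -2.23072918e-04,
        7.29095252e+01, -6.59515775e+00]), 'joint_velocities': array([-0.05060519, -0.05694488,  0.04608682, -0.08658021, -0.06483039,
       -0.00228119]), 'joint_efforts': array([-1.97308516e-03, -5.27495348e+01, -2.79018652e+01, -4.84780685e-04,
        1.57851286e-03, -1.28169884e-05]), 'position': array([ 0.24781944, -0.54639852,  0.3038847 ]), 'ee_rot': array([[-3.08064661e-05,  4.13067972e-01, -9.10700197e-01],
       [ 8.37645963e-05, -9.10700194e-01, -4.13067973e-01],
       [-9.99999996e-01, -8.90095989e-05, -6.54501727e-06]]), 'ft_force': array([-0.44733186,  0.36888594, -0.75067154]), 'torque': array([-0.00382931, -0.01183969, -0.01029999]), 'gripper_width': 0.08517518963876933}
```

Run:
```python
from h import *
for n,(x0,y0,x1,y1) in [('top0',(190,140,450,320)),('side0',(150,140,470,340))]:
    f=load(n); save(n+'c',cv2.resize(f['pixels'][y0:y1,x0:x1],None,fx=800/(x1-x0) if n=='side0' else 3,fy=800/(x1-x0) if n=='side0' else 3,interpolation=cv2.INTER_CUBIC))
```

```text
(no output)
```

View pics/top0.png

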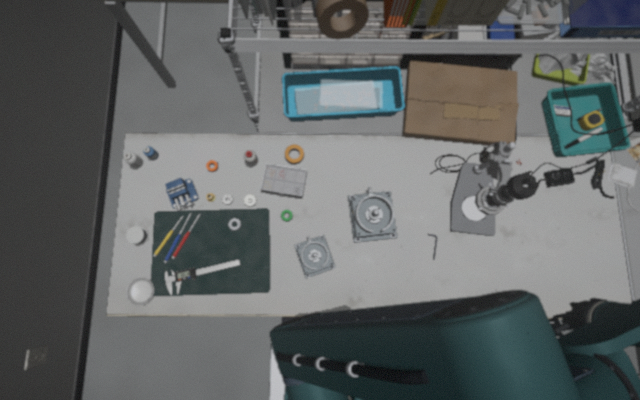

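View pics/top0c.png

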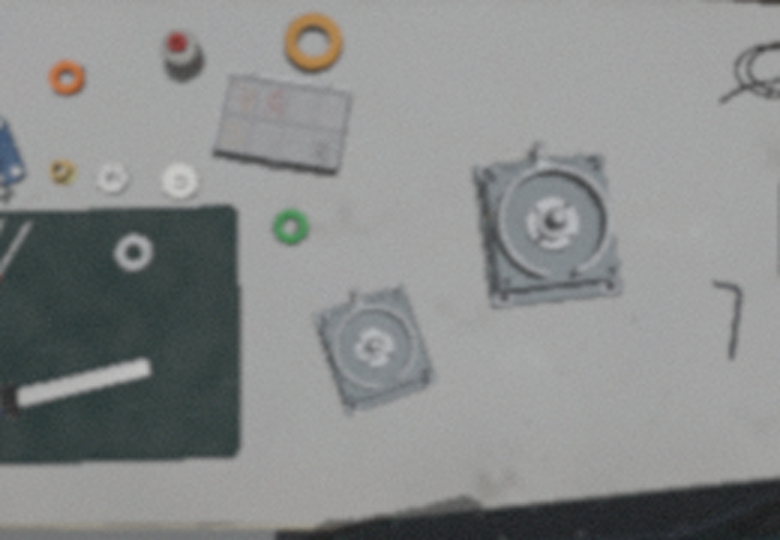

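View pics/side0c.png

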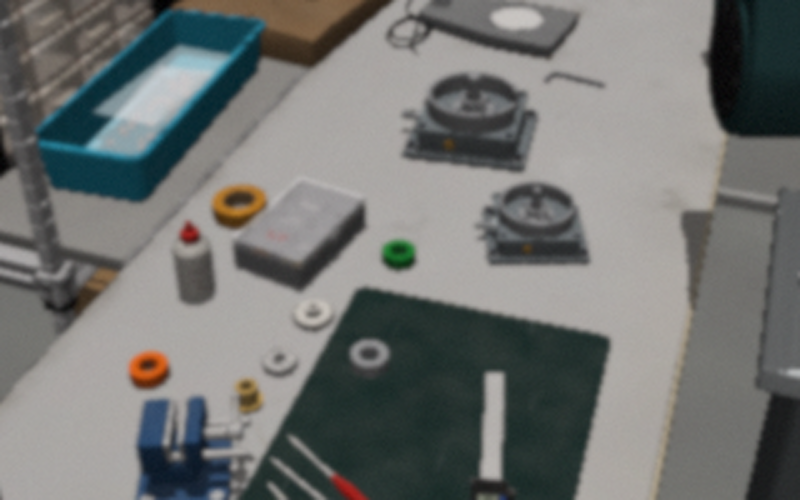

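Run:
```python
from h import *
f=load('top0')
def o(px): return (190+px[0]/3,140+px[1]/3)
for n,p,z in [('big shaft',(553,222),.085),('small shaft',(374,346),.08),('collar',(133,252),.016),('key',(737,320),0.003),('green',(290,227),.014)]:
    u,v=o(p); print(n,(round(u),round(v)),atz(f,u,v,z).round(3),dep(f,u,v).round(3))
print('big foot corners',[atz(f,*o(p),.01).round(3)[:2] for p in [(474,168),(603,155),(621,292),(494,305)]])
print('small foot',[atz(f,*o(p),.01).round(3)[:2] for p in [(317,313),(402,288),(436,378),(350,411)]])
print('big ring dia',[atz(f,*o(p),.064).round(3)[:2] for p in [(496,220),(608,220)]])
print('small ring dia',[atz(f,*o(p),.064).round(3)[:2] for p in [(332,345),(418,345)]])
```

```text
big shaft (374, 214) [ 0.515 -0.143  0.085] [ 0.516 -0.144  0.079]
small shaft (315, 255) [0.394 0.031 0.08 ] [0.395 0.031 0.063]
collar (234, 224) [0.492 0.279 0.016] [ 0.495  0.282 -0.002]
key (436, 247) [ 0.428 -0.342  0.003] [ 0.428 -0.341  0.004]
green (287, 216) [0.52  0.118 0.014] [ 0.522  0.119 -0.   ]
big foot corners [array([ 0.584, -0.073]), array([ 0.599, -0.208]), array([ 0.455, -0.222]), array([ 0.441, -0.092])]
small foot [array([0.431, 0.089]), array([0.458, 0.002]), array([ 0.367, -0.032]), array([0.333, 0.054])]
big ring dia [array([ 0.52 , -0.089]), array([ 0.521, -0.201])]
small ring dia [array([0.396, 0.072]), array([ 0.396, -0.012])]
```

Run:
```python
from h import *
f=load('top0')
print(proj(f,[.248,-.546,.3]),proj(f,[0,0,0]),proj(f,[.248,-.546,.45]))
for u,v in [(490,200),(520,185),(500,160),(560,178),(400,330),(460,90),(480,215),(600,175),(340,90)]: print(u,v,dep(f,u,v).round(3))
s=arm.sense(); R=s['ee_rot']; print(R.T@(np.array([.515,-.143,.29])-s['position'])*1000)
```

```text
[569.11535265 315.97715538] [324.36789969 395.67612468] [617.92197686 322.39567355]
490 200 [ 0.539 -0.44   0.184]
520 185 [ 0.545 -0.448  0.331]
500 160 [ 0.64  -0.458  0.222]
560 178 [ 0.642 -0.729  0.029]
400 330 [ 0.266 -0.061  0.799]
460 90 [ 0.923 -0.428  0.054]
480 215 [ 0.524 -0.475  0.027]
600 175 [ 0.656 -0.86   0.018]
340 90 [ 0.922 -0.046  0.05 ]
[  13.91026104 -257.01014792 -409.95230599]
```

View pics/side0.png

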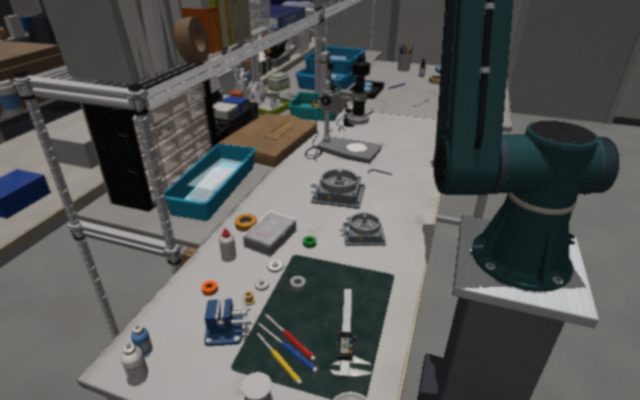

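View pics/wrist0.png

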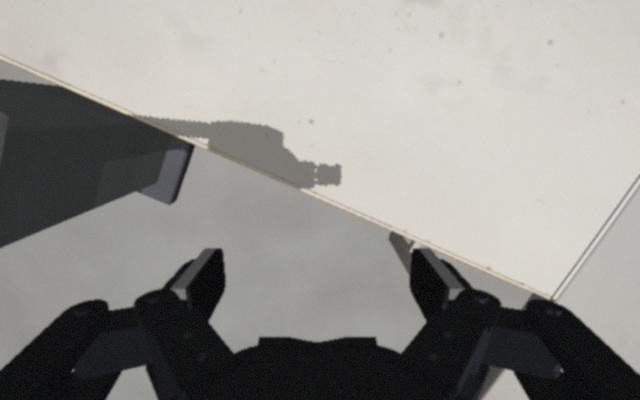

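Emit:
apply_moves(steps=[{"slide": [0,-13,-20]},{"slide": [1,-25,-40]},{"slide": [1,-25,-40]},{"slide": [2,-26,-41]},{"slide": [2,-26,-41]},{"slide": [2,-26,-41]},{"slide": [2,-26,-41]},{"slide": [2,-26,-41]},{"slide": [2,-26,-41]},{"slide": [0,-25,-40]},{"slide": [0,-13,-24]},{"slide": [0,0,0]}])

```text
validation failed for argument at $.st...
```

Run:
```python
from h import *
s=arm.sense(); print(s['position'],s['joint_positions'].round(1),s['ee_rot'].round(3))
f=grab('wrist','w1'); print(proj(f,[.515,-.143,.088]))
```

```text
[ 0.24781944 -0.54639852  0.3038847 ] [-72.2  20.6  86.5  -0.   72.9  -6.6] [[-0.     0.413 -0.911]
 [ 0.    -0.911 -0.413]
 [-1.    -0.    -0.   ]]
[ -59.38428115 -391.45994848]
```

View pics/w1.png

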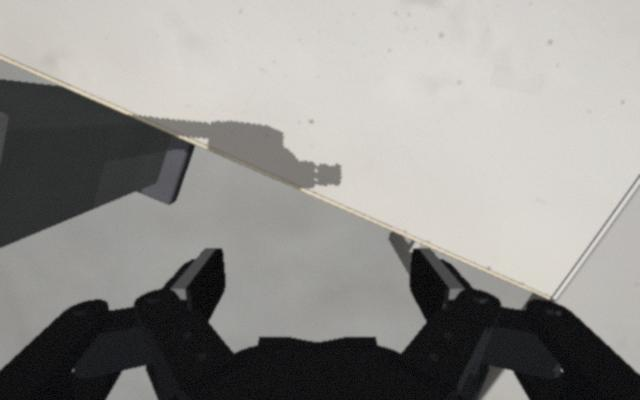

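Emit:
apply_moves(steps=[{"slide": [0,-13,-20],"spin": 0},{"slide": [1,-25,-40],"spin": 0},{"slide": [1,-25,-40],"spin": 0},{"slide": [2,-26,-41],"spin": 0},{"slide": [2,-26,-41],"spin": 0},{"slide": [2,-26,-41],"spin": 0},{"slide": [2,-26,-41],"spin": 0},{"slide": [2,-26,-41],"spin": 0},{"slide": [2,-26,-41],"spin": 0},{"slide": [0,-25,-40],"spin": 0},{"slide": [0,-13,-24],"spin": 0},{"slide": [0,0,0],"spin": 0}])

```text
t: 2.3
position: [0.5155, -0.1404, 0.2899]
ee_rot: [[0.0, 0.416, -0.909], [0.001, -0.909, -0.416], [-1.0, -0.001, -0.0]]
ft_force: [0.1, 0.1, -0.2]
gripper_width: 0.0858
```

Run:
```python
from h import *
s=arm.sense(); print(s['position'],s['joint_positions'].round(1),s['ee_rot'].round(3))
f=grab('wrist','w1'); print(proj(f,[.515,-.143,.088]))
```

```text
[ 0.51546621 -0.14039509  0.28993741] [-22.7  16.   95.7   0.   68.4  42.7] [[ 0.     0.416 -0.909]
 [ 0.001 -0.909 -0.416]
 [-1.    -0.001 -0.   ]]
[318.46028164 194.05268309]
```

View pics/w1.png

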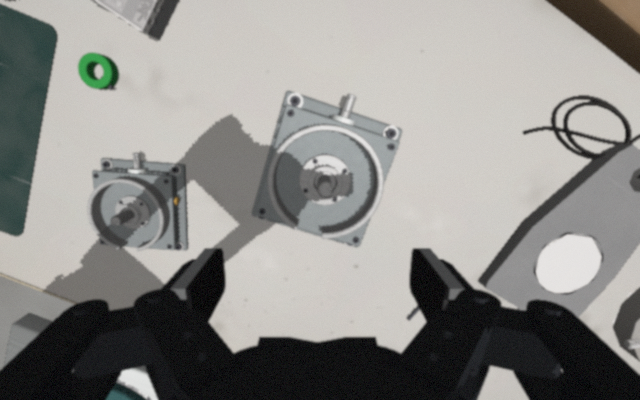

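Run:
```python
from h import *
f=load('w1'); save('w1c',cv2.resize(f['pixels'][80:260,240:420],(590,590),interpolation=cv2.INTER_CUBIC))
```

```text
(no output)
```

View pics/w1c.png

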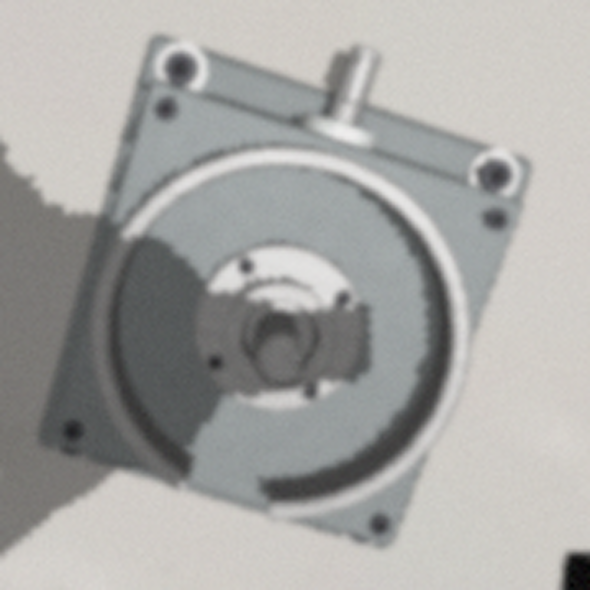

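Run:
```python
from h import *
f=load('w1'); q=180/590
def w(p,z): return atz(f,240+p[0]*q,80+p[1]*q,z)[:2]
c=w((282,333),.064); g=w((227,497),.064)
print('ring c',c,'gap',g, np.linalg.norm(g-c), np.degrees(np.arctan2(*(g-c)[::-1])))
for a in [(95,333),(470,333),(282,148),(282,518)]: print(np.linalg.norm(w(a,.064)-c))
print('shafttop', w((281,325),.088), w((281,352),.088))
cs=[w(p,.01) for p in [(157,35),(533,160),(383,548),(40,442)]]
for i in range(4):
    d=cs[(i+1)%4]-cs[i]; print(np.linalg.norm(d),np.degrees(np.arctan2(d[1],d[0])))
print(np.mean(cs,0))
# depth map local
D=f['depth']; 
P=lambda u,v: dep(f,u,v)
for u,v in [(325,185),(325,178),(325,190),(380,180),(300,130)]: print(u,v,P(u,v).round(4))
```

```text
ring c [ 0.52401656 -0.14710212] gap [ 0.46988983 -0.15349905] 0.05450342840569069 -173.25979519821394
0.05554242819053755
0.055881761760704626
0.05346492945625226
0.058884296990037534
shafttop [ 0.53015478 -0.14319051] [ 0.52332558 -0.14637126]
0.13168497254935008 -83.0149129730876
0.14826059862838767 -173.43411781773906
0.13213855475176178 96.27231803798075
0.14662081045689038 6.387933655439211
[ 0.52216845 -0.14795216]
325 185 [ 0.525  -0.1449  0.0876]
325 178 [ 0.5288 -0.1435  0.0756]
325 190 [ 0.521  -0.1467  0.0889]
380 180 [ 0.5472 -0.1943  0.0637]
300 130 [ 0.5583 -0.1043  0.0629]
```

```bash
cat >> h.py <<'E'
def cloud(f,u0,u1,v0,v1):
    uu,vv=np.meshgrid(np.arange(u0,u1),np.arange(v0,v1))
    p=cv2.undistortPoints(np.stack([uu.ravel(),vv.ravel()],1)[:,None].astype(float),f['intrinsics'],np.array([float(f['k1']),0,0,0,0.]))[:,0]
    d=f['depth'][v0:v1,u0:u1].ravel(); C=np.c_[p*d[:,None],d]
    return (C-f['t'])@f['R'], uu.ravel(),vv.ravel(), d
E
python3 - <<'E'
from h import *
from scipy.optimize import least_squares
f=load('w1')
P,u,v,d=cloud(f,240,420,80,260)
c0=np.array([.5235,-.1465]); r=np.hypot(*(P[:,:2]-c0).T)
m=(P[:,2]>.083)&(P[:,2]<.095)&(r<.015)
print('top',m.sum(),P[m].mean(0), (P[m,:2].max(0)+P[m,:2].min(0))/2, np.ptp(P[m],0))
m=(P[:,2]>.060)&(P[:,2]<.068)&(r>.045)&(r<.062)
print('ring',m.sum(),P[m,2].mean())
s=least_squares(lambda c: np.hypot(*(P[m,:2]-c).T)-.054,c0,loss='soft_l1',f_scale=.002); print(s.x)
th=np.degrees(np.arctan2(*(P[m,:2]-s.x).T[::-1]))
th=np.sort((th+360)%360); g=np.diff(th); i=np.argsort(g)[-3:]; print([(th[j],th[j+1]) for j in i])
E
```

```text
top 214 [ 0.52199462 -0.14647248  0.08765998] [ 0.52204816 -0.14726527] [0.01562902 0.01522568 0.00714157]
ring 2042 0.0638834536409036
[ 0.52195525 -0.14716263]
[(np.float64(204.81966653539274), np.float64(205.78609923604574)), (np.float64(203.70111336889585), np.float64(204.7139698891826)), (np.float64(172.21951958937802), np.float64(202.46222655720908))]
```

Emit:
apply_moves(hand=60, steps=[{"slide": [20,4,-1.5],"spin": 0},{"slide": [40,4.7,-1.7],"spin": 0},{"slide": [30,0,0],"spin": 0},{"slide": [0,0,0],"spin": 0}])

```text
t: 2.85
position: [0.5191, -0.1495, 0.198]
ee_rot: [[-0.005, 0.412, -0.911], [0.002, -0.911, -0.412], [-1.0, -0.004, 0.004]]
ft_force: [0.0, 0.2, 0.7]
gripper_width: 0.0599
```

Run:
```python
from h import *
s=arm.sense(); print(s['position'],s['gripper_width'])
f=grab('wrist','w2'); u,v=proj(f,[.522,-.147,.088]); print(u,v); u,v=int(u),int(v)
save('w2c',cv2.resize(f['pixels'][v-60:v+60,u-80:u+80],(800,600),interpolation=cv2.INTER_CUBIC))
P,U,V,d=cloud(f,u-60,u+60,v-60,v+60)
r=np.hypot(*(P[:,:2]-[.522,-.147]).T)
m=(P[:,2]>.086)&(P[:,2]<.091)&(r<.012)
c=(P[m,:2].max(0)+P[m,:2].min(0))/2
print(m.sum(),P[m].mean(0),c)
for c in [c,np.array([.522,-.147])]:
  th=np.degrees(np.arctan2(*(P[m,:2]-c).T[::-1]))%360; rr=np.hypot(*(P[m,:2]-c).T)
  print([(a,round(rr[(th>=a)&(th<a+15)].max()*1e3,1)) for a in range(0,360,15) if ((th>=a)&(th<a+15)).any()])
```

```text
[ 0.51911984 -0.14951821  0.19798213] 0.059885646307305807
314.485178623769 221.4721105462832
395 [ 0.52192932 -0.14630159  0.08789339] [ 0.52194608 -0.14665041]
[(0, np.float64(7.8)), (15, np.float64(7.6)), (30, np.float64(7.5)), (45, np.float64(6.9)), (60, np.float64(6.9)), (75, np.float64(7.1)), (90, np.float64(7.1)), (105, np.float64(7.4)), (120, np.float64(7.1)), (135, np.float64(7.5)), (150, np.float64(7.4)), (165, np.float64(7.5)), (180, np.float64(7.9)), (195, np.float64(7.7)), (210, np.float64(7.8)), (225, np.float64(8.3)), (240, np.float64(7.8)), (255, np.float64(7.0)), (270, np.float64(6.0)), (285, np.float64(5.0)), (300, np.float64(5.1)), (315, np.float64(6.0)), (330, np.float64(6.7)), (345, np.float64(7.8))]
[(0, np.float64(7.8)), (15, np.float64(7.7)), (30, np.float64(7.7)), (45, np.float64(7.1)), (60, np.float64(7.2)), (75, np.float64(7.4)), (90, np.float64(7.5)), (105, np.float64(7.8)), (120, np.float64(7.4)), (135, np.float64(7.8)), (150, np.float64(7.6)), (165, np.float64(7.6)), (180, np.float64(7.9)), (195, np.float64(7.5)), (210, np.float64(7.6)), (225, np.float64(8.1)), (240, np.float64(7.5)), (255, np.float64(6.7)), (270, np.float64(5.6)), (285, np.float64(4.6)), (300, np.float64(4.8)), (315, np.float64(5.6)), (330, np.float64(6.1)), (345, np.float64(7.7))]
```

View pics/w2c.png

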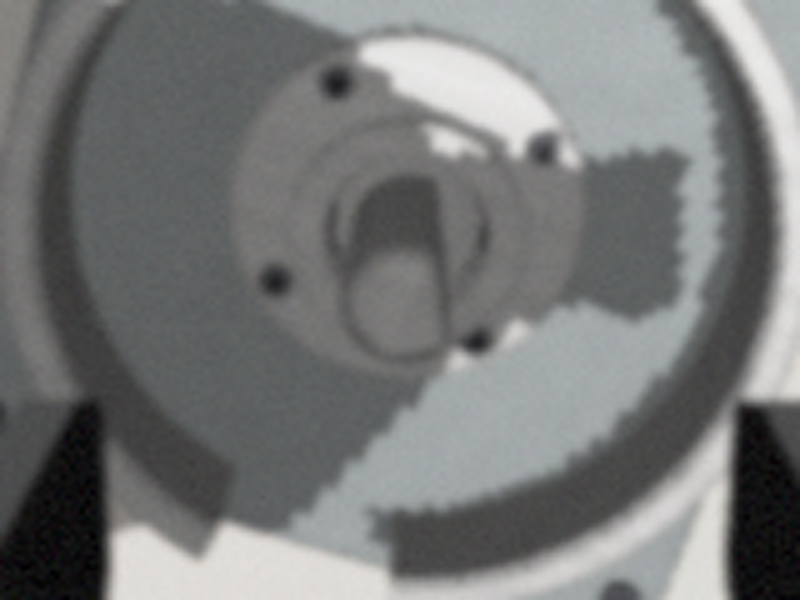

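```bash
cat >> h.py <<'E'
def to(X):
    s=arm.sense(); R=s['ee_rot']; print('pos',s['position'].round(4),'ydir',np.degrees(np.arctan2(R[1,1],R[0,1])).round(2),'tool delta mm',(R.T@(np.array(X)-s['position'])*1000).round(1),'F',s['ft_force'].round(1),'w',s['gripper_width'].round(4),'j6',s['joint_positions'][5].round(1),'t',s['t'])
E
python3 -c "
from h import *
to([.5214,-.1454,.135]);print(arm.sense()['ee_rot'].round(4))"
```

```text
Traceback (most recent call last):
  File "h.py", line 29, in to
    s=arm.sense(); R=s['ee_rot']; print('pos',s['position'].round(4),'ydir',np.degrees(np.arctan2(R[1,1],R[0,1])).round(2),'tool delta mm',(R.T@(np.array(X)-s['position'])*1000).round(1),'F',s['ft_force'].round(1),'w',s['gripper_width'].round(4),'j6',s['joint_positions'][5].round(1),'t',s['t'])
                                                                                                                                                                                                                          ^^^^^^^^^^^^^^^^^^^^^^^^
AttributeError: 'float' object has no attribute 'round'
```

```bash
sed -i "s/s\['gripper_width'\].round(4)/round(s['gripper_width'],4)/" h.py
python3 -c "
from h import *
to([.5214,-.1454,.135]);print(arm.sense()['ee_rot'].round(4))"
```

```text
pos [ 0.5203 -0.1499  0.1995] ydir -65.66 tool delta mm [64.5 -3.5 -2.9] F [ 0.9 -1.1 -1.5] w 0.0599 j6 42.3 t 2.9
[[-0.0024  0.4121 -0.9111]
 [ 0.001  -0.9111 -0.4121]
 [-1.     -0.0019  0.0018]]
```

Emit:
apply_moves(hand=40, newtons=20, steps=[{"slide": [20,-3.5,-2.9],"spin": 0},{"slide": [20,0,0],"spin": 0},{"slide": [0,0,0],"spin": 0},{"slide": [0,0,0],"spin": 0}])

```text
t: 3.4
position: [0.5235, -0.1457, 0.1614]
ee_rot: [[0.002, 0.413, -0.911], [-0.001, -0.911, -0.413], [-1.0, 0.002, -0.001]]
ft_force: [0.1, 0.0, 0.2]
gripper_width: 0.04
```

Run:
```python
from h import *
to([.5214,-.1454,.135])
f=grab('wrist','w3'); u,v=proj(f,[.522,-.147,.088]); print(u,v); u,v=int(u),int(v)
P,U,V,d=cloud(f,u-70,u+70,v-70,min(400,v+70))
r=np.hypot(*(P[:,:2]-[.522,-.147]).T)
m=(P[:,2]>.0865)&(P[:,2]<.091)&(r<.012)
print(m.sum(),P[m].mean(0),(P[m,:2].max(0)+P[m,:2].min(0))/2)
```

```text
pos [ 0.5235 -0.1457  0.1614] ydir -65.62 tool delta mm [26.4 -1.2  1.8] F [0.1 0.  0.2] w 0.04 j6 42.8 t 3.4
316.11496518680167 256.62527265233615
524 [ 0.52205249 -0.14631681  0.08805049] [ 0.52210215 -0.14695355]
```

View pics/w3.png

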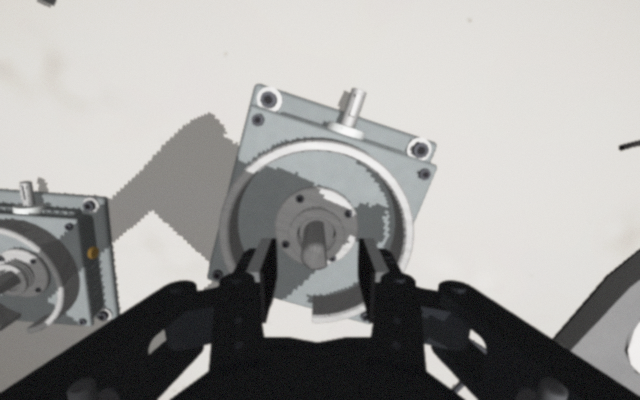

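Emit:
apply_moves(steps=[{"slide": [13,-1.2,1.8],"spin": 0},{"slide": [13,0,0],"spin": 0},{"slide": [0,0,0],"spin": 0},{"slide": [0,0,0],"spin": 0}])

```text
t: 3.95
position: [0.5205, -0.1448, 0.1336]
ee_rot: [[-0.001, 0.413, -0.911], [0.0, -0.911, -0.413], [-1.0, -0.001, 0.0]]
ft_force: [0.5, -0.1, 0.1]
gripper_width: 0.0397
```

Emit:
apply_moves(hand=5, newtons=20, steps=[{"slide": [0,0,0],"spin": 0},{"slide": [0,0,0],"spin": 0},{"slide": [0,0,0],"spin": 0},{"slide": [0,0,0],"spin": 0},{"slide": [0,0,0],"spin": 0}])

```text
t: 4.58
position: [0.5209, -0.145, 0.1342]
ee_rot: [[0.001, 0.413, -0.911], [-0.0, -0.911, -0.413], [-1.0, 0.0, -0.0]]
ft_force: [0.2, -0.5, 3.3]
gripper_width: 0.0125
```

Run:
```python
from h import *
to([.5214,-.1454,.135]); print(arm.sense()['torque'])
grab('wrist','w4')
```

```text
pos [ 0.5209 -0.145   0.1342] ydir -65.6 tool delta mm [-0.8  0.6 -0.3] F [ 0.2 -0.5  3.3] w 0.0125 j6 42.7 t 4.575
[-0.04403312 -0.00343581 -0.03026646]
```

View pics/w4.png

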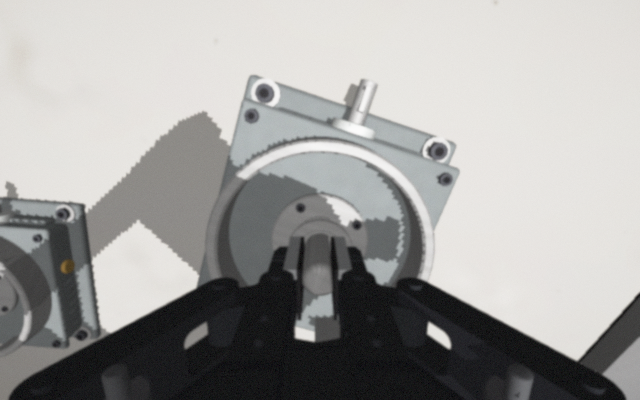

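Run:
```python
from h import *
from scipy.optimize import least_squares
for n in ['w1','w2','w3']:
    f=load(n); P,u,v,d=cloud(f,150,520,50,320)
    c0=np.array([.522,-.147]); r=np.hypot(*(P[:,:2]-c0).T)
    m=(P[:,2]>.0615)&(P[:,2]<.0665)&(r>.047)&(r<.061)
    s=least_squares(lambda c: np.hypot(*(P[m,:2]-c).T)-.054,c0,loss='soft_l1',f_scale=.002)
    th=np.sort(np.degrees(np.arctan2(*(P[m,:2]-s.x).T[::-1]))%360); g=np.diff(th); j=g.argmax(); print(n,s.x,th[j],th[j+1],(th[j]+th[j+1])/2)
    # foot/body rectangle
    m=(P[:,2]>.006)&(P[:,2]<.07)&(r<.11)
    rect=cv2.minAreaRect((P[m,:2]*1000).astype(np.float32)); print(rect)
    for lo,hi in [(.005,.02),(.03,.045)]:
        m=(P[:,2]>lo)&(P[:,2]<hi)&(r<.11); print(m.sum(),P[m,2].mean() if m.any() else 0)
        if m.sum()>100: print(cv2.minAreaRect((P[m,:2]*1000).astype(np.float32)))
    # planar top surface of body edges
```

```text
w1 [ 0.52186748 -0.1472281 ] 172.1330445425557 202.43216739369126 187.28260596812348
((528.868896484375, -146.2307891845703), (163.7740936279297, 134.8843231201172), 6.454604625701904)
1877 0.00975555003763638
((521.7791137695312, -147.03286743164062), (150.2621307373047, 134.8843231201172), 6.454606056213379)
8939 0.04046026696412442
((533.367919921875, -145.98170471191406), (145.54812622070312, 121.90376281738281), 6.974325656890869)
w2 [ 0.52199644 -0.14692328] 172.33306953490137 201.88747690444683 187.1102732196741
((530.0805053710938, -146.19989013671875), (161.9471893310547, 135.36895751953125), 6.603735446929932)
2619 0.00997879243741913
((522.8779296875, -146.85751342773438), (147.88900756835938, 135.29046630859375), 6.4310622215271)
15840 0.04048006828360543
((534.6614379882812, -145.52392578125), (147.62728881835938, 121.76505279541016), 6.412646770477295)
w3 [ 0.52189967 -0.14693646] 137.15379413203053 171.57060397714793 154.3621990545892
((531.3746337890625, -145.81689453125), (159.1925048828125, 135.10829162597656), 6.598433494567871)
3447 0.01009025404842359
((524.3712158203125, -146.60452270507812), (144.95333862304688, 135.29661560058594), 6.659500598907471)
18511 0.04049130722876346
((533.7264404296875, -145.4960174560547), (146.20257568359375, 121.44618225097656), 6.422856330871582)
```

Emit:
apply_moves(steps=[{"slide": [0,0,-0.25],"spin": 10},{"slide": [0,0,-0.25],"spin": 10},{"slide": [0,0,-0.25],"spin": 10},{"slide": [0,0,-0.25],"spin": 10},{"slide": [0,0,-0.25],"spin": 10},{"slide": [0,0,-0.25],"spin": 10},{"slide": [0,0,-0.25],"spin": 10},{"slide": [0,0,-0.25],"spin": 10},{"slide": [0,0,-0.25],"spin": 10},{"slide": [0,0,-0.25],"spin": 10},{"slide": [0,0,-0.2],"spin": 7.7},{"slide": [0,0,0],"spin": 0}])

```text
t: 6.12
position: [0.5226, -0.1464, 0.1342]
ee_rot: [[-0.0, -0.993, -0.118], [-0.001, -0.118, 0.993], [-1.0, 0.0, -0.001]]
ft_force: [-2.2, -3.4, 5.3]
gripper_width: 0.0126
```

Run:
```python
from h import *
to([.5219,-.147,.135]); print(arm.sense()['torque'])
```

```text
pos [ 0.5226 -0.1464  0.1342] ydir -173.22 tool delta mm [-0.8  0.7 -0.5] F [-2.2 -3.4  5.3] w 0.0126 j6 150.3 t 6.125
[-0.59026422  0.35899564  0.01661867]
```

Emit:
apply_moves(hand=50, steps=[{"slide": [0,0,0],"spin": 0},{"slide": [0,0,0],"spin": 0},{"slide": [-5,0,0],"spin": 0},{"slide": [-25,0,0],"spin": 0},{"slide": [-40,0,0],"spin": 0},{"slide": [0,0,0],"spin": 0}])

```text
t: 6.88
position: [0.5247, -0.1465, 0.207]
ee_rot: [[0.006, -0.993, -0.117], [-0.002, -0.117, 0.993], [-1.0, -0.006, -0.003]]
ft_force: [-0.5, -0.9, 1.2]
gripper_width: 0.0498
```

Run:
```python
from h import *
to([.493,.281,.25])
f=grab('wrist','w5'); u,v=proj(f,[.522,-.147,.088]); u,v=int(u),int(v); print(u,v)
save('w5c',cv2.resize(f['pixels'][v-60:v+60,u-80:u+80],(800,600),interpolation=cv2.INTER_CUBIC))
P,U,V,d=cloud(f,u-70,u+70,v-70,min(400,v+70))
c=np.array([.5219,-.1469]); r=np.hypot(*(P[:,:2]-c).T)
m=(P[:,2]>.0865)&(P[:,2]<.091)&(r<.012)
print(m.sum(),P[m].mean(0),(P[m,:2].max(0)+P[m,:2].min(0))/2)
th=np.degrees(np.arctan2(*(P[m,:2]-c).T[::-1]))%360; rr=r[m]
print([(a,round(rr[(th>=a)&(th<a+15)].max()*1e3,1)) for a in range(0,360,15)])
dd=P[m,:2].mean(0)-c; print('flat dir from centroid',np.degrees(np.arctan2(-dd[1],-dd[0])))
```

```text
pos [ 0.5247 -0.1465  0.207 ] ydir -173.27 tool delta mm [-44.2 -18.8 428.1] F [-0.5 -0.9  1.2] w 0.0498 j6 150.4 t 6.875
322 224
319 [ 0.52213414 -0.14768428  0.08796164] [ 0.52229516 -0.14747926]
[(0, np.float64(7.1)), (15, np.float64(6.1)), (30, np.float64(6.5)), (45, np.float64(5.8)), (60, np.float64(6.9)), (75, np.float64(6.8)), (90, np.float64(6.8)), (105, np.float64(6.7)), (120, np.float64(6.8)), (135, np.float64(7.1)), (150, np.float64(7.0)), (165, np.float64(5.6)), (180, np.float64(5.3)), (195, np.float64(5.7)), (210, np.float64(6.0)), (225, np.float64(7.2)), (240, np.float64(8.5)), (255, np.float64(8.0)), (270, np.float64(7.3)), (285, np.float64(8.0)), (300, np.float64(7.7)), (315, np.float64(7.5)), (330, np.float64(6.6)), (345, np.float64(6.6))]
flat dir from centroid 106.62241184079141
```

View pics/w5c.png

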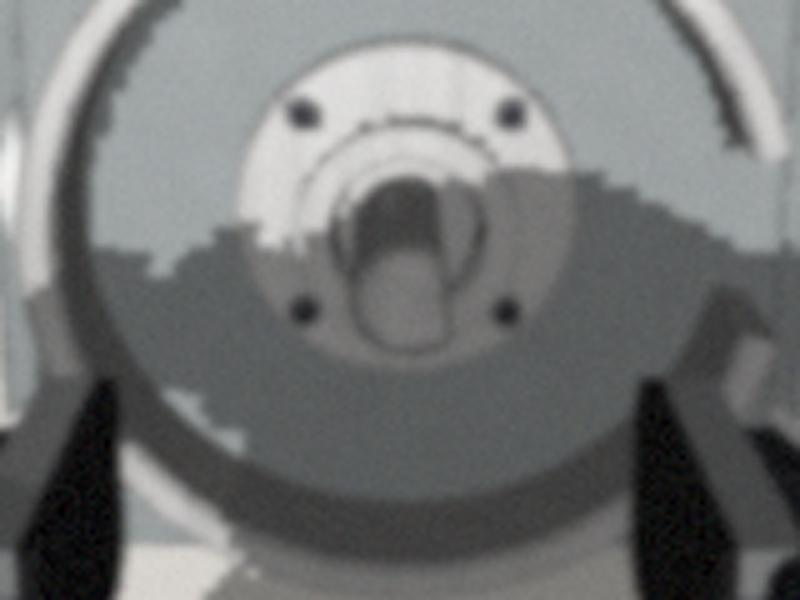

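Emit:
apply_moves(steps=[{"slide": [-14,-4,30],"spin": 0},{"slide": [-15,-5,55],"spin": 0},{"slide": [-15,-5,57],"spin": 0},{"slide": [0,-5,57],"spin": 0},{"slide": [0,0,57],"spin": 0},{"slide": [0,0,57],"spin": 0},{"slide": [0,0,57],"spin": 0},{"slide": [0,0,38],"spin": 0},{"slide": [0,0,20],"spin": 0},{"slide": [0,0,0],"spin": -10},{"slide": [0,0,0],"spin": -10},{"slide": [0,0,0],"spin": -10}])

```text
t: 8.43
position: [0.4837, 0.1876, 0.2493]
ee_rot: [[-0.002, -0.723, -0.691], [0.146, -0.684, 0.715], [-0.989, -0.099, 0.107]]
ft_force: [0.2, 0.7, 0.4]
gripper_width: 0.0501
```

Run:
```python
from h import *
to([.493,.281,.25])
f=grab('wrist','w6'); print(proj(f,[.493,.280,.016]))
```

```text
pos [0.4837 0.1876 0.2493] ydir -136.6 tool delta mm [ 12.9 -70.7  60.5] F [0.2 0.7 0.4] w 0.0501 j6 140.3 t 8.425
[272.64509374 215.68713428]
```

View pics/w6.png

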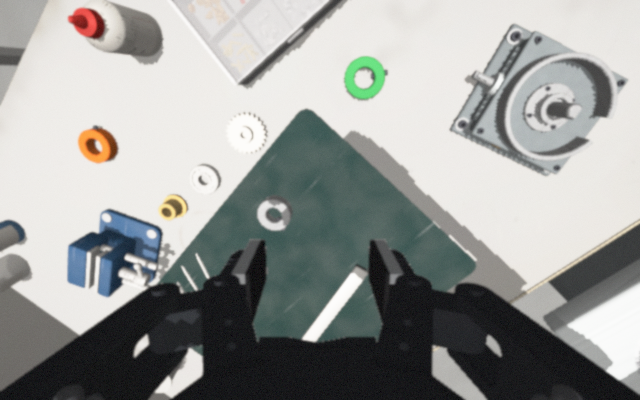

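Emit:
apply_moves(steps=[{"slide": [0,0,0],"spin": -10},{"slide": [0,0,0],"spin": 0},{"slide": [0,0,0],"spin": 0}])

```text
t: 8.85
position: [0.4836, 0.1878, 0.2493]
ee_rot: [[-0.003, -0.6, -0.8], [0.146, -0.792, 0.593], [-0.989, -0.115, 0.09]]
ft_force: [0.4, -0.5, 0.4]
gripper_width: 0.0502
```

Run:
```python
from h import *
to([.493,.281,.25]); s=arm.sense(); print(s['joint_positions'].round(2),s['joint_velocities'].round(2)); print(s['ee_rot'].round(3))
```

```text
pos [0.4836 0.1878 0.2493] ydir -127.17 tool delta mm [ 12.9 -79.5  47.8] F [ 0.4 -0.5  0.4] w 0.0502 j6 130.9 t 8.85
[  8.71  16.51 102.11   9.57  60.59 130.93] [ 0.03  0.02 -0.04  0.07  0.14 -0.98]
[[-0.003 -0.6   -0.8  ]
 [ 0.146 -0.792  0.593]
 [-0.989 -0.115  0.09 ]]
```

Emit:
apply_moves(steps=[{"slide": [0,0,0],"spin": -10.7},{"slide": [0,0,0],"spin": -10.7},{"slide": [0,0,0],"spin": -10.7},{"slide": [0,0,0],"spin": -10.7},{"slide": [0,0,0],"spin": 0}])

```text
t: 9.48
position: [0.4835, 0.1879, 0.2494]
ee_rot: [[-0.002, 0.104, -0.995], [0.146, -0.984, -0.103], [-0.989, -0.146, -0.013]]
ft_force: [0.7, -0.2, 0.4]
gripper_width: 0.0499
```

Run:
```python
from h import *
to([.493,.281,.25])
f=grab('wrist','w7'); u,v=proj(f,[.493,.280,.016]); u,v=int(u),int(v); print(u,v)
save('w7c',cv2.resize(f['pixels'][v-45:v+45,u-60:u+60],(800,600),interpolation=cv2.INTER_CUBIC))
```

```text
pos [0.4835 0.1879 0.2494] ydir -83.99 tool delta mm [ 13.  -90.7 -19. ] F [ 0.7 -0.2  0.4] w 0.0499 j6 88.1 t 9.475
261 167
```

View pics/w7c.png

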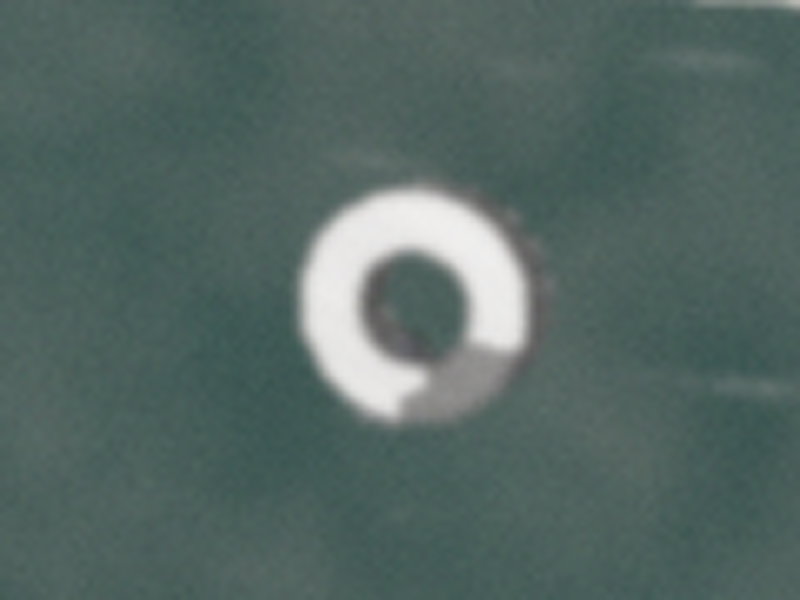

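Emit:
apply_moves(steps=[{"slide": [0,0,0],"spin": -10.7},{"slide": [0,0,0],"spin": -10.7},{"slide": [0,0,0],"spin": -10.7},{"slide": [0,0,0],"spin": -10.7},{"slide": [0,0,0],"spin": -10.7},{"slide": [0,0,0],"spin": -10.7},{"slide": [0,0,0],"spin": -10.7},{"slide": [0,0,0],"spin": -10.7},{"slide": [0,0,0],"spin": -10.7},{"slide": [0,0,0],"spin": -10.7},{"slide": [0,0,0],"spin": -10.7},{"slide": [0,0,0],"spin": -10.7}])

```text
t: 11.02
position: [0.4835, 0.188, 0.2494]
ee_rot: [[-0.003, 0.712, 0.702], [0.146, 0.695, -0.704], [-0.989, 0.101, -0.106]]
ft_force: [0.4, -0.0, -0.5]
gripper_width: 0.0499
```

Emit:
apply_moves(steps=[{"slide": [0,0,0],"spin": -10.7},{"slide": [0,0,0],"spin": -10.7},{"slide": [0,0,0],"spin": -10.7},{"slide": [0,0,0],"spin": -10.7},{"slide": [0,0,0],"spin": -10.7},{"slide": [0,0,0],"spin": -10.7},{"slide": [0,0,0],"spin": -10.7},{"slide": [0,0,0],"spin": -10.7},{"slide": [0,0,0],"spin": -10.7},{"slide": [0,0,0],"spin": -10.7},{"slide": [0,0,0],"spin": -10.7},{"slide": [0,0,0],"spin": -10.7}])

```text
t: 12.52
position: [0.4835, 0.188, 0.2494]
ee_rot: [[-0.002, -0.993, 0.122], [0.146, 0.12, 0.982], [-0.989, 0.02, 0.145]]
ft_force: [0.1, 0.0, -0.1]
gripper_width: 0.0499
```

Emit:
apply_moves(steps=[{"slide": [0,0,0],"spin": -5},{"slide": [0,0,0],"spin": -5}])

```text
t: 12.78
position: [0.4792, 0.2155, 0.2542]
ee_rot: [[0.005, -1.0, -0.013], [0.102, -0.013, 0.995], [-0.995, -0.007, 0.102]]
ft_force: [0.5, -0.2, 0.2]
gripper_width: 0.0501
```

Run:
```python
from h import *
to([.493,.281,.25]); s=arm.sense(); print(s['joint_positions'].round(2)); print(s['ee_rot'].round(3))
```

```text
pos [0.4792 0.2155 0.2542] ydir -179.27 tool delta mm [ 10.9 -14.6  64.5] F [ 0.5 -0.2  0.2] w 0.0501 j6 -170.3 t 12.775
[  13.45   16.58  100.86    6.41   61.04 -170.33]
[[ 0.005 -1.    -0.013]
 [ 0.102 -0.013  0.995]
 [-0.995 -0.007  0.102]]
```

Emit:
apply_moves(steps=[{"slide": [0,0,0],"spin": -5},{"slide": [0,0,0],"spin": -5},{"slide": [0,0,0],"spin": 0}])

```text
t: 13.15
position: [0.469, 0.2495, 0.2572]
ee_rot: [[0.021, -0.989, -0.146], [0.051, -0.145, 0.988], [-0.998, -0.028, 0.047]]
ft_force: [-0.4, 0.3, -0.2]
gripper_width: 0.0496
```

Run:
```python
from h import *
to([.493,.281,.25]); s=arm.sense(); print(s['joint_positions'].round(2)); print(s['ee_rot'].round(4))
```

```text
pos [0.469  0.2495 0.2572] ydir -171.67 tool delta mm [  9.3 -28.1  27.3] F [-0.4  0.3 -0.2] w 0.0496 j6 -170.4 t 13.15
[  19.21   16.81   99.82    2.69   61.3  -170.41]
[[ 0.0209 -0.9891 -0.1461]
 [ 0.0509 -0.1449  0.9881]
 [-0.9985 -0.0281  0.0473]]
```

Emit:
apply_moves(steps=[{"slide": [0,0,0],"spin": 10},{"slide": [0,0,0],"spin": 10},{"slide": [0,0,0],"spin": 10},{"slide": [0,0,0],"spin": 10},{"slide": [0,-20,-24],"spin": 5},{"slide": [0,-38,-46],"spin": 0},{"slide": [0,-38,-46],"spin": 0},{"slide": [0,-38,-46],"spin": 0},{"slide": [0,-38,-46],"spin": 0},{"slide": [0,-38,-46],"spin": 0},{"slide": [0,-38,-46],"spin": 0},{"slide": [0,-38,-46],"spin": 0}])

```text
t: 14.65
position: [0.5045, -0.1861, 0.2353]
ee_rot: [[0.005, -0.782, 0.623], [0.023, 0.623, 0.782], [-1.0, 0.01, 0.021]]
ft_force: [0.0, 0.4, 0.3]
gripper_width: 0.0501
```

Run:
```python
from h import *
to([.49,-.2,.25]); s=arm.sense(); print(s['joint_positions'].round(2)); print(s['ee_rot'].round(4))
```

```text
pos [ 0.5045 -0.1861  0.2353] ydir 141.44 tool delta mm [-15.1   2.8 -19.6] F [0.  0.4 0.3] w 0.0501 j6 -170.5 t 14.65
[ -28.33   19.82   98.78    1.46   61.76 -170.46]
[[ 0.0053 -0.7819  0.6233]
 [ 0.0226  0.6233  0.7817]
 [-0.9997  0.01    0.021 ]]
```

Emit:
apply_moves(steps=[{"slide": [0,0,0],"spin": -4},{"slide": [0,0,0],"spin": 0},{"slide": [0,0,0],"spin": 0}])

```text
t: 15.02
position: [0.5109, -0.1701, 0.2353]
ee_rot: [[-0.004, -0.817, 0.577], [0.003, 0.577, 0.817], [-1.0, 0.005, 0.0]]
ft_force: [-0.1, 0.7, 0.7]
gripper_width: 0.0498
```

Run:
```python
from h import *
to([.49,-.2,.25]); s=arm.sense(); print(s['joint_positions'].round(2)); print(s['ee_rot'].round(4))
```

```text
pos [ 0.5109 -0.1701  0.2353] ydir 144.77 tool delta mm [-14.7  -0.1 -36.5] F [-0.1  0.7  0.7] w 0.0498 j6 -170.6 t 15.025
[-2.580e+01  1.992e+01  9.860e+01  6.000e-02  6.178e+01 -1.706e+02]
[[-4.300e-03 -8.169e-01  5.768e-01]
 [ 3.200e-03  5.768e-01  8.169e-01]
 [-1.000e+00  5.300e-03  1.000e-04]]
```

Emit:
apply_moves(steps=[{"slide": [0,0,0],"spin": 10},{"slide": [0,0,0],"spin": 10},{"slide": [0,0,0],"spin": 10},{"slide": [0,0,0],"spin": 10},{"slide": [0,20,0],"spin": 8},{"slide": [0,56,4],"spin": 0},{"slide": [0,56,5],"spin": 0},{"slide": [0,56,5],"spin": 0},{"slide": [0,56,5],"spin": 0},{"slide": [0,56,5],"spin": 0},{"slide": [0,56,5],"spin": 0},{"slide": [0,56,5],"spin": 0}])

```text
t: 16.52
position: [0.4925, 0.2441, 0.2369]
ee_rot: [[-0.003, -0.119, 0.993], [0.003, 0.993, 0.119], [-1.0, 0.003, -0.003]]
ft_force: [0.3, 0.6, -0.6]
gripper_width: 0.0495
```

Emit:
apply_moves(steps=[{"slide": [20,37,0],"spin": 0},{"slide": [30,0,0],"spin": 0},{"slide": [15,0,0],"spin": 0},{"slide": [0,0,0],"spin": 0}])

```text
t: 17.02
position: [0.4876, 0.2785, 0.1709]
ee_rot: [[-0.006, -0.119, 0.993], [0.002, 0.993, 0.119], [-1.0, 0.003, -0.006]]
ft_force: [0.5, -0.2, -0.4]
gripper_width: 0.0502
```

Run:
```python
from h import *
to([.492,.28,.17]); s=arm.sense(); print(s['joint_positions'].round(2)); print(s['ee_rot'].round(4))
f=grab('wrist','w8'); u,v=proj(f,[.493,.280,.016]); u,v=int(u),int(v); print(u,v)
save('w8c',cv2.resize(f['pixels'][v-45:v+45,u-60:u+60],(800,600),interpolation=cv2.INTER_CUBIC))
```

```text
pos [0.4876 0.2785 0.1709] ydir 96.82 tool delta mm [0.9 1.  4.6] F [ 0.5 -0.2 -0.4] w 0.0502 j6 -74.4 t 17.025
[ 22.56  26.32  99.2    0.28  54.77 -74.42]
[[-0.0063 -0.1187  0.9929]
 [ 0.0018  0.9929  0.1187]
 [-1.      0.0025 -0.0061]]
319 215
```

View pics/w8c.png

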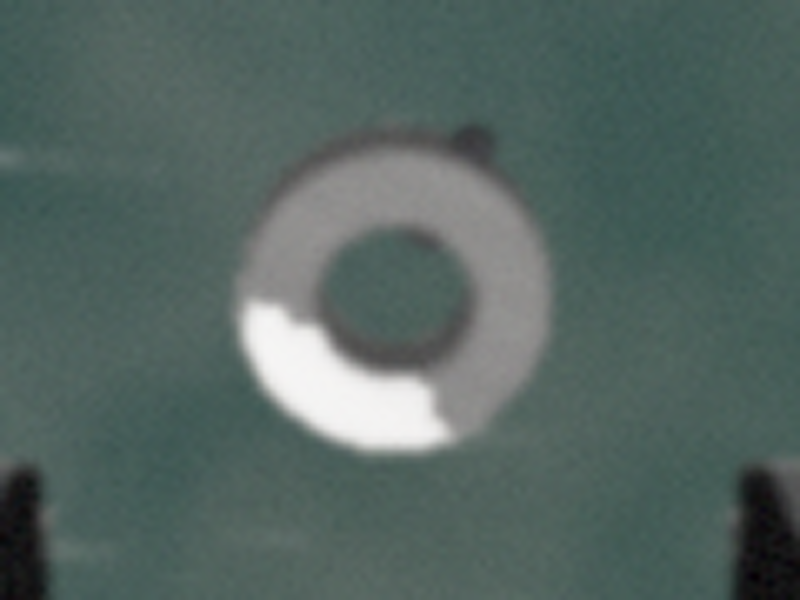

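View pics/w8.png

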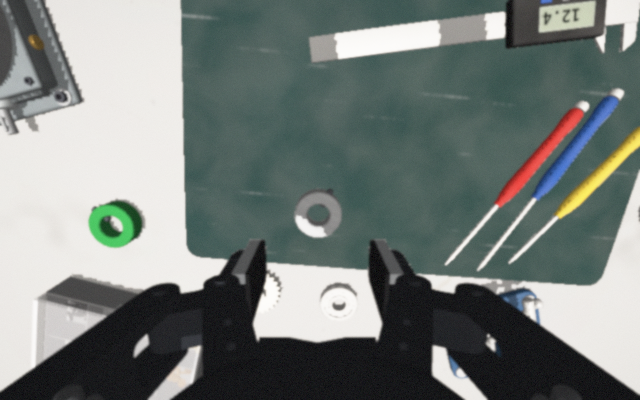

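Run:
```python
from h import *
f=load('w8'); u0,v0=319-60,215-45; q=120/800
W=lambda p,z: atz(f,u0+p[0]*q,v0+p[1]*q,z)[:2]
c=W((395,299),.016); s=W((475,138),.010); i=W((430,236),.010)
for a in [(238,299),(552,299),(395,145),(395,453)]: print(np.linalg.norm(W(a,.016)-c))
P,u,v,d=cloud(f,u0,u0+120,v0,v0+90)
m=(P[:,2]>.012)&(P[:,2]<.02)
hull=cv2.minEnclosingCircle((P[m,:2]*1000).astype(np.float32)); print(hull,P[m,2].mean())
cc=np.array(hull[0])/1000
for C in (c,cc):
  for x in (s,i): e=x-C; print(C,np.linalg.norm(e),np.degrees(np.arctan2(e[1],e[0])))
m2=(P[:,2]>.007)&(P[:,2]<.0125); r=np.hypot(*(P[:,:2]-cc).T); mm=m2&(r>.0185)&(r<.024)
th=np.degrees(np.arctan2(*(P[mm,:2]-cc).T[::-1]))%360; print(np.histogram(th,bins=24,range=(0,360))[0])
```

```text
0.017927982469386067
0.017932161097752534
0.018054860803318844
0.01879916508388535
((491.26361083984375, 279.7061462402344), 19.405981063842773) 0.01594885131688982
[0.4927845 0.2793574] 0.01974452637108673 159.00526381941287
[0.4927845 0.2793574] 0.0070850984112041104 151.47785720138006
[0.49126361 0.27970615] 0.018200976046798323 158.31486784187283
[0.49126361 0.27970615] 0.0055980324651755805 147.17717750522448
[ 0  0  0  0  0  0  0  0  0  0 12  1  0  0  0  0  0  0  0  0  0  0  0  0]
```

Emit:
apply_moves(hand=56, steps=[{"slide": [10,0.3,5.2],"spin": 0},{"slide": [15,0,0],"spin": 9.8},{"slide": [15,0,0],"spin": 9.8},{"slide": [5,0,0],"spin": 9.7},{"slide": [0,0,0],"spin": 0},{"slide": [0,0,0],"spin": 0}])

```text
t: 17.82
position: [0.4941, 0.2803, 0.1272]
ee_rot: [[-0.003, 0.379, 0.925], [0.003, 0.925, -0.379], [-1.0, 0.002, -0.004]]
ft_force: [-0.1, -0.8, 1.0]
gripper_width: 0.056
```

Run:
```python
from h import *
to([.4927,.2794,.0765])
f=grab('wrist','w9'); u,v=proj(f,[.4927,.2794,.016]); u,v=int(u),int(v); print(u,v)
v0=v-60;u0=u-80; print(u0,v0)
save('w9c',cv2.resize(f['pixels'][v0:v0+120,u0:u0+160],(800,600),interpolation=cv2.INTER_CUBIC))
```

```text
pos [0.4941 0.2803 0.1272] ydir 67.73 tool delta mm [50.7 -1.4 -0.8] F [-0.1 -0.8  1. ] w 0.056 j6 -45.5 t 17.825
315 225
235 165
```

View pics/w9c.png

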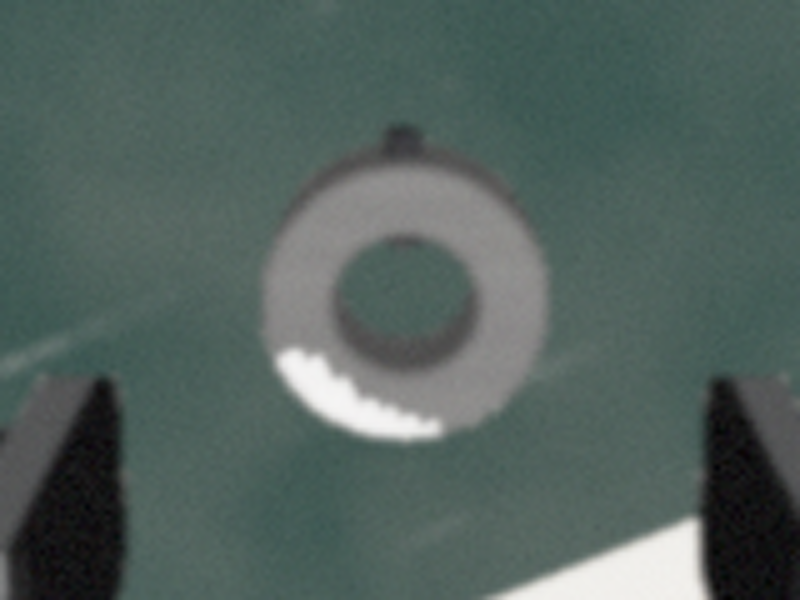

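Emit:
apply_moves(steps=[{"slide": [20,-0.8,-0.8],"spin": 0},{"slide": [18,0,0],"spin": 0},{"slide": [8,0,0],"spin": 0},{"slide": [0,0,0],"spin": 0},{"slide": [0,0,0],"spin": 0}])

```text
t: 18.5
position: [0.4927, 0.2802, 0.0814]
ee_rot: [[-0.003, 0.381, 0.924], [0.003, 0.924, -0.381], [-1.0, 0.002, -0.004]]
ft_force: [0.3, 0.3, 0.3]
gripper_width: 0.056
```

Run:
```python
from h import *
to([.4927,.2794,.0755])
f=grab('wrist','w10')
```

```text
pos [0.4927 0.2802 0.0814] ydir 67.59 tool delta mm [ 5.9 -0.7  0.3] F [0.3 0.3 0.3] w 0.056 j6 -45.3 t 18.5
```

View pics/w10.png

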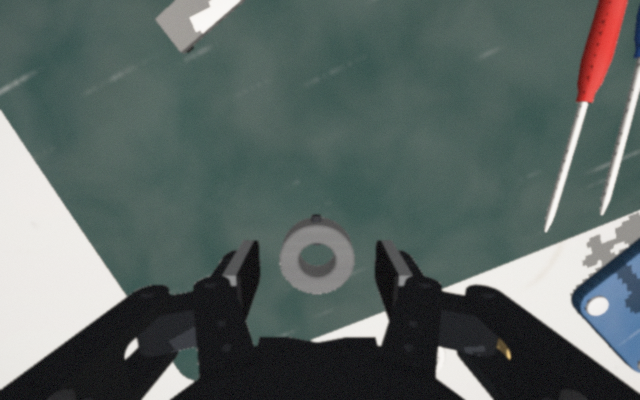

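Emit:
apply_moves(steps=[{"slide": [5,-0.5,0],"spin": 0},{"slide": [0,0,0],"spin": 0}])

```text
t: 18.8
position: [0.4918, 0.2794, 0.0756]
ee_rot: [[-0.004, 0.381, 0.924], [0.003, 0.924, -0.381], [-1.0, 0.001, -0.005]]
ft_force: [-0.7, -0.4, -0.5]
gripper_width: 0.0559
```

Emit:
apply_moves(hand=25, newtons=50, steps=[{"slide": [0,0,0],"spin": 0},{"slide": [0,0,0],"spin": 0},{"slide": [0,0,0],"spin": 0},{"slide": [0,0,0],"spin": 0}])

```text
t: 19.3
position: [0.492, 0.2795, 0.0761]
ee_rot: [[-0.004, 0.382, 0.924], [0.003, 0.924, -0.382], [-1.0, 0.001, -0.004]]
ft_force: [-1.1, -0.5, 5.4]
gripper_width: 0.0334
```

Run:
```python
from h import *
to([.4927,.2794,.0755])
f=grab('wrist','w11'); save('w11c',cv2.resize(f['pixels'][180:330,220:420],(800,600),interpolation=cv2.INTER_CUBIC))
```

```text
pos [0.492  0.2795 0.0761] ydir 67.57 tool delta mm [0.6 0.2 0.7] F [-1.1 -0.5  5.4] w 0.0334 j6 -45.3 t 19.3
```

View pics/w11c.png

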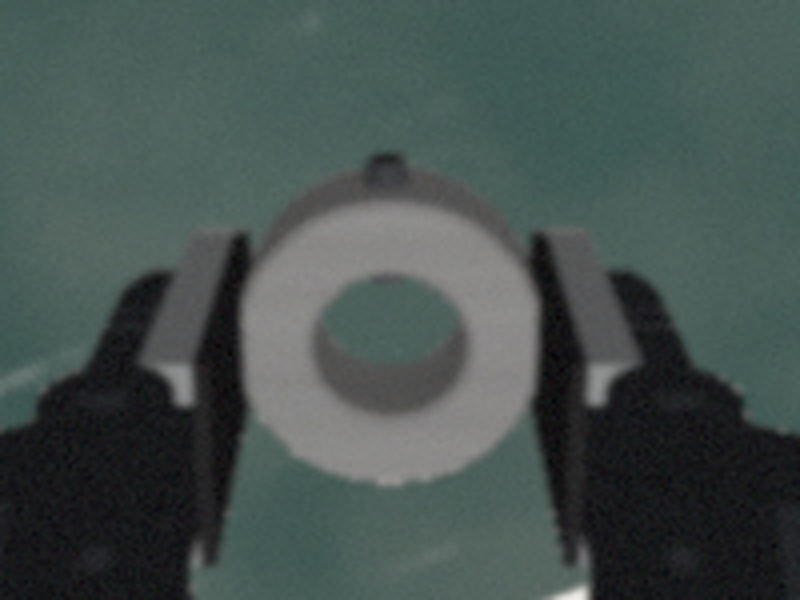

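Emit:
apply_moves(steps=[{"slide": [-10,0,0],"spin": 0},{"slide": [-30,0,0],"spin": 0},{"slide": [-40,0,0],"spin": 0},{"slide": [-35,0,0],"spin": -9.7},{"slide": [-10,0,0],"spin": -9.7},{"slide": [0,0,0],"spin": -9.7},{"slide": [0,0,0],"spin": 0}])

```text
t: 20.23
position: [0.4924, 0.2792, 0.2012]
ee_rot: [[-0.003, -0.115, 0.993], [0.003, 0.993, 0.115], [-1.0, 0.003, -0.003]]
ft_force: [0.2, -0.8, -0.8]
gripper_width: 0.0341
```

Run:
```python
from h import *
to([.522,-.147,.20])
```

```text
pos [0.4924 0.2792 0.2012] ydir 96.59 tool delta mm [-2.000e-01 -4.267e+02 -1.950e+01] F [ 0.2 -0.8 -0.8] w 0.0341 j6 -74.3 t 20.225
```

Emit:
apply_moves(steps=[{"slide": [0,-30,-1.5],"spin": 0},{"slide": [0,-53,-2.5],"spin": 0},{"slide": [0,-53,-2.5],"spin": 0},{"slide": [0,-53,-2.5],"spin": 0},{"slide": [0,-53,-2.5],"spin": 0},{"slide": [0,-53,-2.5],"spin": 0},{"slide": [0,-53,-2.5],"spin": 0},{"slide": [0,-48,-2],"spin": 0},{"slide": [0,-30,-1],"spin": 0},{"slide": [0,0,0],"spin": 0},{"slide": [0,0,0],"spin": 0}])

```text
t: 21.6
position: [0.5221, -0.1456, 0.1991]
ee_rot: [[-0.005, -0.114, 0.993], [0.004, 0.993, 0.114], [-1.0, 0.004, -0.004]]
ft_force: [-0.8, 0.4, -1.0]
gripper_width: 0.0338
```

Run:
```python
from h import *
to([.522,-.147,.17])
f=grab('wrist','w12'); save('w12c',cv2.resize(f['pixels'][150:360,180:460],(800,600),interpolation=cv2.INTER_CUBIC))
print(proj(f,[.522,-.147,.088]))
```

```text
pos [ 0.5221 -0.1456  0.1991] ydir 96.54 tool delta mm [29.1 -1.5 -0.1] F [-0.8  0.4 -1. ] w 0.0338 j6 -119.5 t 21.6
[315.6333402  227.34041727]
```

View pics/w12c.png

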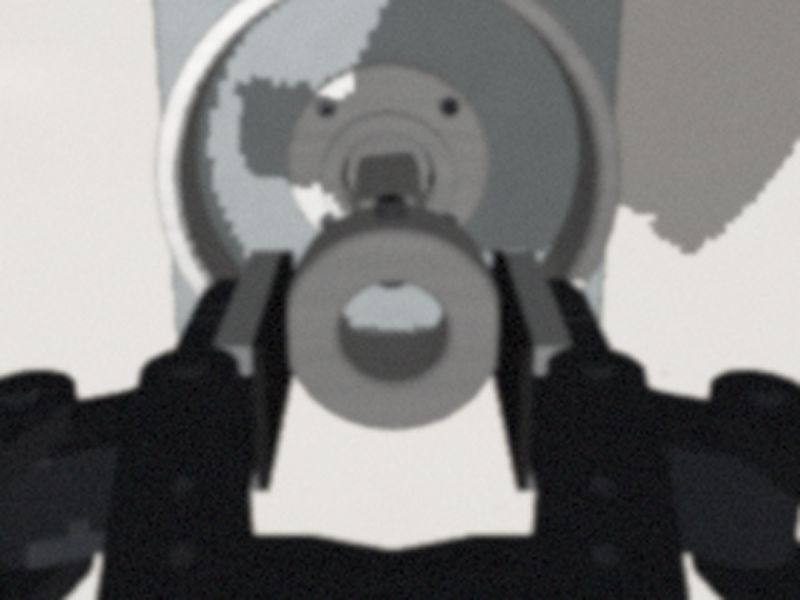

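Run:
```python
from h import *
f=load('w12'); s=arm.sense(); z=s['position'][2]-.0601
c=atz(f,180+393*.35,150+325*.35,z); print(c, s['ee_rot'].T@(c-s['position'])*1000)
P,u,v,d=cloud(f,270,370,220,310)
m=(abs(P[:,2]-z)<.004)&(np.hypot(*(P[:,:2]-c[:2]).T)<.025); print(m.sum(),P[m,2].mean(),(P[m].max(0)+P[m].min(0))/2,np.ptp(P[m],0), cv2.minEnclosingCircle((P[m,:2]*1000).astype(np.float32)))
# ring fit in this view for consistency
P,u,v,d=cloud(f,200,440,120,300); r=np.hypot(*(P[:,:2]-[.522,-.147]).T); m=(abs(P[:,2]-.064)<.0025)&(r>.047)&(r<.061)
from scipy.optimize import least_squares
print(least_squares(lambda c: np.hypot(*(P[m,:2]-c).T)-.054,[.522,-.147],loss='soft_l1',f_scale=.002).x)
```

```text
[ 0.52125363 -0.14612506  0.13906652] [60.0993067  -1.09184853 -0.61845347]
3768 0.13898881700096274 [ 0.52151837 -0.14683744  0.13905534] [0.03918866 0.04468918 0.00796701] ((517.8438720703125, -146.14158630371094), 23.4404239654541)
[ 0.52131281 -0.14732422]
```

Emit:
apply_moves(steps=[{"slide": [10,-1.3,0],"spin": 0},{"slide": [15,0,0],"spin": 0},{"slide": [7,0,0],"spin": 0},{"slide": [0,0,0],"spin": 0},{"slide": [0,0,0],"spin": 0}])

```text
t: 22.28
position: [0.5227, -0.1474, 0.1674]
ee_rot: [[-0.004, -0.116, 0.993], [0.003, 0.993, 0.116], [-1.0, 0.003, -0.003]]
ft_force: [0.4, -0.5, -0.6]
gripper_width: 0.0339
```

Run:
```python
from h import *
to([.5217,-.147,.13])
f=grab('wrist','w13'); save('w13c',cv2.resize(f['pixels'][180:330,220:420],(800,600),interpolation=cv2.INTER_CUBIC))
```

```text
pos [ 0.5227 -0.1474  0.1674] ydir 96.67 tool delta mm [37.4  0.4 -0.8] F [ 0.4 -0.5 -0.6] w 0.0339 j6 -119.8 t 22.275
```

View pics/w13c.png

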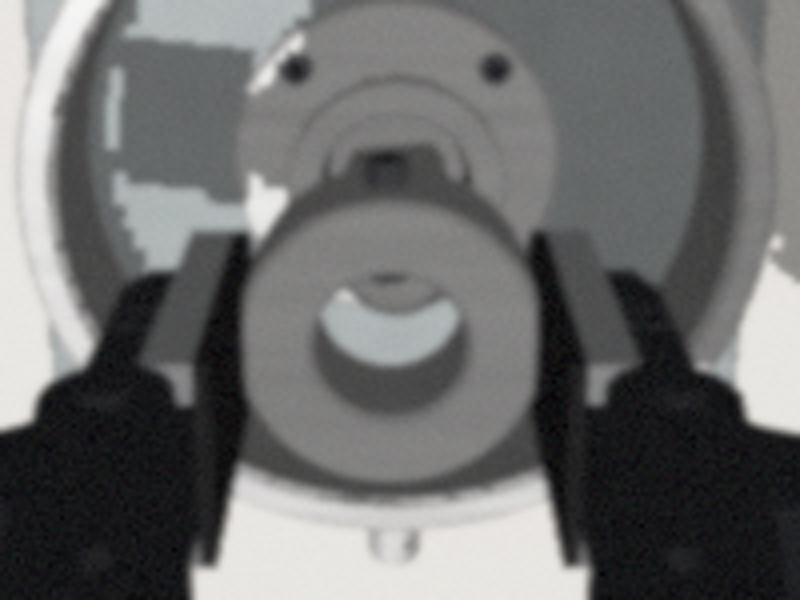

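Run:
```python
from h import *
from scipy.optimize import least_squares
f=load('w13'); s=arm.sense(); z=s['position'][2]-.0601; R=s['ee_rot']
# collar top circle: edges left 243 right 538, top 200, bottom 485 ; bore 314-468, 275..415
for nm,p in [('rim',((243+538)/2,(200+484)/2)),]:
    c=atz(f,220+p[0]/4,180+p[1]/4,z); print(nm,c)
for p in [(243,342),(538,342),(390,200),(390,484)]: print(np.linalg.norm(atz(f,220+p[0]/4,180+p[1]/4,z)-c))
P,u,v,d=cloud(f,200,440,120,320); r=np.hypot(*(P[:,:2]-[.522,-.147]).T); m=(abs(P[:,2]-.064)<.0025)&(r>.047)&(r<.061)
o=least_squares(lambda c: np.hypot(*(P[m,:2]-c).T)-.054,[.522,-.147],loss='soft_l1',f_scale=.002).x; print('ring',o,m.sum())
m=(P[:,2]>.084)&(P[:,2]<.092)&(r<.012); print('shaft pts',m.sum(),P[m].mean(0) if m.any() else 0, P[m,:2].max(0),P[m,:2].min(0))
# flange (boss) circle via pixels: 240..555 row ~150
print('tool delta to align', (R.T@(np.r_[o,0]-np.r_[c[:2],0])*1000).round(2))
```

```text
rim [ 0.52280872 -0.14791707  0.107557  ]
0.017011153253375415
0.017020263080265444
0.0174048333750534
0.018629304371341346
ring [ 0.52101978 -0.14735093] 4223
shaft pts 155 [ 0.52569852 -0.14687711  0.08781103] [ 0.5293352  -0.14074705] [ 0.52247362 -0.15316336]
tool delta to align [ 0.01  0.77 -1.71]
```

Emit:
apply_moves(steps=[{"slide": [3,0.7,-1.2],"spin": 0},{"slide": [3,0,0],"spin": 0},{"slide": [0,0,0],"spin": 0},{"slide": [0,0,0],"spin": 0}])

```text
t: 22.82
position: [0.5213, -0.1469, 0.1614]
ee_rot: [[-0.004, -0.116, 0.993], [0.003, 0.993, 0.116], [-1.0, 0.003, -0.004]]
ft_force: [-0.3, -0.5, -1.1]
gripper_width: 0.0335
```

Run:
```python
from h import *
to([.5217,-.147,.13])
f=grab('wrist','w14'); save('w14c',cv2.resize(f['pixels'][180:330,220:420],(800,600),interpolation=cv2.INTER_CUBIC))
```

```text
pos [ 0.5213 -0.1469  0.1614] ydir 96.67 tool delta mm [31.4 -0.3  0.5] F [-0.3 -0.5 -1.1] w 0.0335 j6 -119.8 t 22.825
```

View pics/w14c.png

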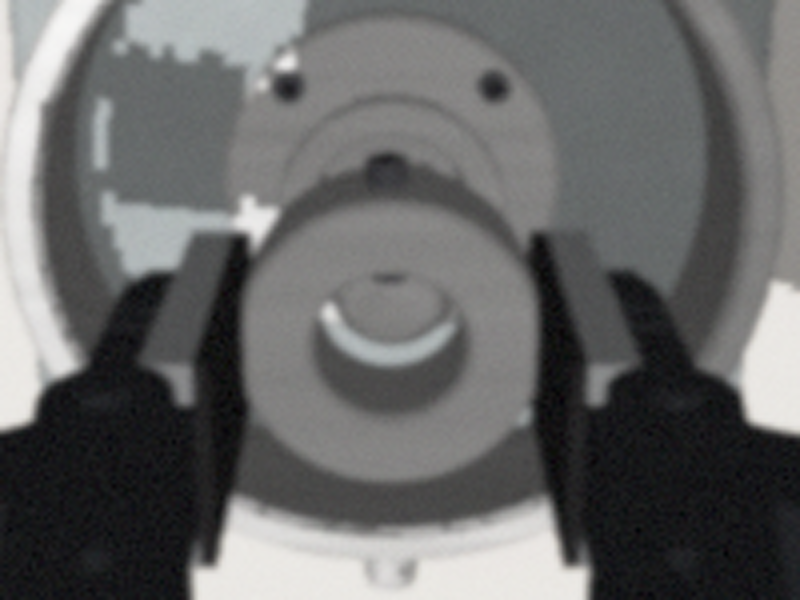

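Emit:
apply_moves(steps=[{"slide": [2,0,0],"spin": 0},{"slide": [2,0,0],"spin": 0},{"slide": [0,0,0],"spin": 0}])

```text
t: 23.25
position: [0.5211, -0.1468, 0.1572]
ee_rot: [[-0.004, -0.116, 0.993], [0.003, 0.993, 0.116], [-1.0, 0.003, -0.004]]
ft_force: [-0.3, -0.2, -1.6]
gripper_width: 0.0336
```

Run:
```python
from h import *
to([.5217,-.147,.127]); print(arm.sense()['torque'])
f=grab('wrist','w15'); save('w15c',cv2.resize(f['pixels'][180:330,220:420],(800,600),interpolation=cv2.INTER_CUBIC))
```

```text
pos [ 0.5211 -0.1468  0.1572] ydir 96.67 tool delta mm [30.2 -0.4  0.7] F [-0.3 -0.2 -1.6] w 0.0336 j6 -119.8 t 23.25
[-0.04599179  0.010086    0.00662727]
```

View pics/w15c.png

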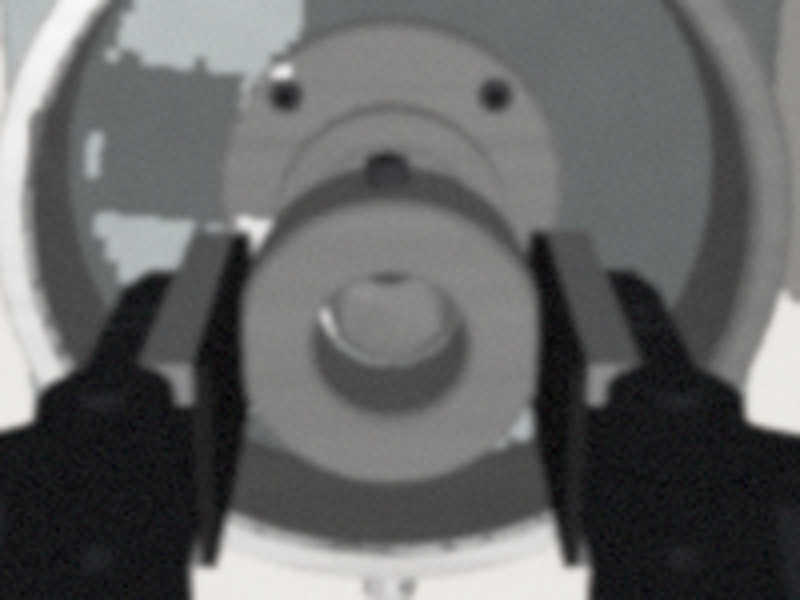

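Emit:
apply_moves(steps=[{"slide": [2,0.3,0.2],"spin": 0},{"slide": [2,0,0],"spin": 0},{"slide": [2,0,0],"spin": 0},{"slide": [0,0,0],"spin": 0}])

```text
t: 23.8
position: [0.5213, -0.1465, 0.1512]
ee_rot: [[-0.004, -0.116, 0.993], [0.003, 0.993, 0.116], [-1.0, 0.003, -0.004]]
ft_force: [-0.2, -0.6, -0.6]
gripper_width: 0.0336
```

Run:
```python
from h import *
to([.5217,-.147,.127]); print(arm.sense()['torque'])
f=grab('wrist','w16'); save('w16c',cv2.resize(f['pixels'][180:330,220:420],(800,600),interpolation=cv2.INTER_CUBIC))
```

```text
pos [ 0.5213 -0.1465  0.1512] ydir 96.67 tool delta mm [24.2 -0.7  0.5] F [-0.2 -0.6 -0.6] w 0.0336 j6 -119.8 t 23.8
[-0.04115953  0.01745295  0.01649142]
```

View pics/w16c.png

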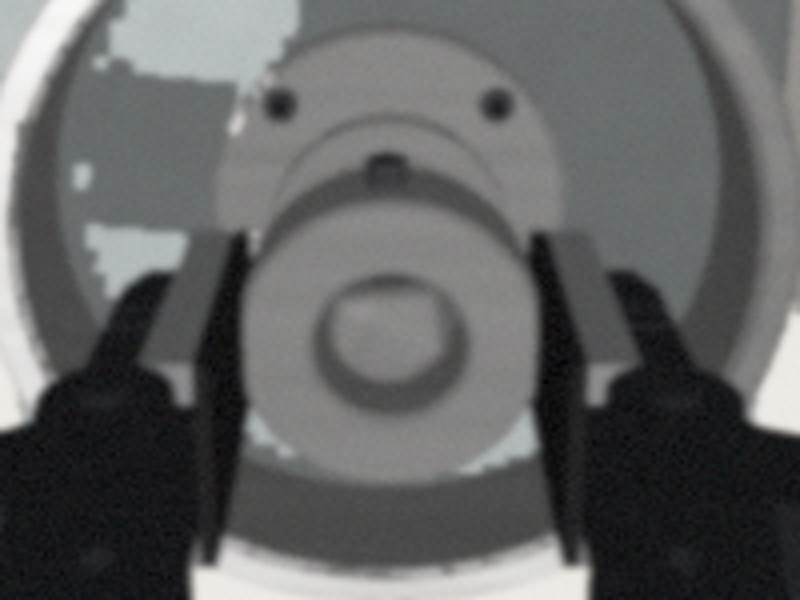

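Emit:
apply_moves(steps=[{"slide": [3,-0.2,0.2],"spin": 0},{"slide": [4,0,0],"spin": 0},{"slide": [4,0,0],"spin": 0},{"slide": [4,0,0],"spin": 0},{"slide": [0,0,0],"spin": 0}])

```text
t: 24.48
position: [0.5213, -0.1465, 0.136]
ee_rot: [[-0.005, -0.116, 0.993], [0.003, 0.993, 0.116], [-1.0, 0.004, -0.004]]
ft_force: [0.0, 0.1, -0.1]
gripper_width: 0.0338
```

Run:
```python
from h import *
to([.5217,-.147,.126]); print(arm.sense()['torque'])
f=grab('wrist','w17'); save('w17c',cv2.resize(f['pixels'][180:330,220:420],(800,600),interpolation=cv2.INTER_CUBIC))
```

```text
pos [ 0.5213 -0.1465  0.136 ] ydir 96.67 tool delta mm [10.  -0.6  0.3] F [ 0.   0.1 -0.1] w 0.0338 j6 -119.8 t 24.475
[-0.02151734  0.04433744  0.07280802]
```

View pics/w17c.png

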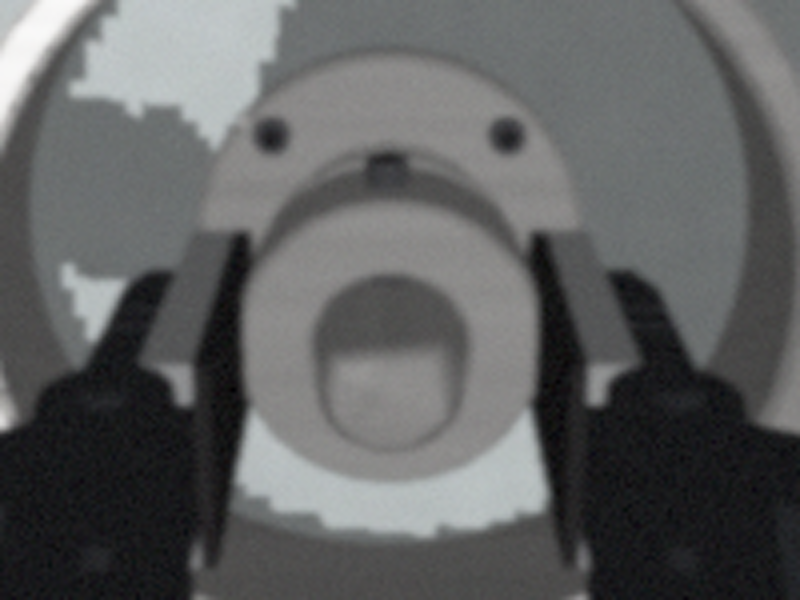

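Emit:
apply_moves(newtons=80, steps=[{"slide": [2,0,0.2],"spin": 0},{"slide": [2,0,0],"spin": 0},{"slide": [2,0,0],"spin": 0},{"slide": [0,0,0],"spin": 0},{"slide": [0,0,0],"spin": 0}])

```text
t: 25.15
position: [0.5217, -0.1466, 0.1306]
ee_rot: [[-0.004, -0.116, 0.993], [0.003, 0.993, 0.116], [-1.0, 0.003, -0.004]]
ft_force: [-1.8, -0.2, 3.1]
gripper_width: 0.0328
```

Emit:
apply_moves(steps=[{"slide": [1,0,0],"spin": 0},{"slide": [1,0,0],"spin": 0},{"slide": [0,0,0],"spin": 0},{"slide": [0,0,0],"spin": 0}])

```text
t: 25.65
position: [0.5217, -0.1466, 0.1285]
ee_rot: [[-0.004, -0.116, 0.993], [0.003, 0.993, 0.116], [-1.0, 0.003, -0.003]]
ft_force: [-3.0, -0.7, 4.5]
gripper_width: 0.0328
```

Emit:
apply_moves(steps=[{"slide": [1,0,0],"spin": 0},{"slide": [0,0,0],"spin": 0},{"slide": [0,0,0],"spin": 0}])

```text
t: 26.02
position: [0.5217, -0.1466, 0.1275]
ee_rot: [[-0.004, -0.116, 0.993], [0.003, 0.993, 0.116], [-1.0, 0.003, -0.003]]
ft_force: [-2.0, -0.6, 5.2]
gripper_width: 0.0327
```

Emit:
apply_moves(steps=[{"slide": [1,0,0],"spin": 0},{"slide": [1,0,0],"spin": 0},{"slide": [0,0,0],"spin": 0},{"slide": [0,0,0],"spin": 0}])

```text
t: 26.52
position: [0.5218, -0.1466, 0.1262]
ee_rot: [[-0.004, -0.116, 0.993], [0.003, 0.993, 0.116], [-1.0, 0.003, -0.003]]
ft_force: [-4.5, 0.3, 11.2]
gripper_width: 0.0328
```

Emit:
apply_moves(steps=[{"slide": [0.7,0,0],"spin": 0},{"slide": [0,0,0],"spin": 0},{"slide": [0,0,0],"spin": 0}])

```text
t: 26.9
position: [0.5218, -0.1466, 0.1261]
ee_rot: [[-0.003, -0.116, 0.993], [0.002, 0.993, 0.116], [-1.0, 0.003, -0.003]]
ft_force: [-5.1, 1.2, 18.5]
gripper_width: 0.0328
```

Emit:
apply_moves(steps=[{"slide": [0.5,0,0],"spin": 0},{"slide": [0,0,0],"spin": 0},{"slide": [0,0,0],"spin": 0}])

```text
t: 27.28
position: [0.5218, -0.1466, 0.126]
ee_rot: [[-0.003, -0.116, 0.993], [0.002, 0.993, 0.116], [-1.0, 0.003, -0.003]]
ft_force: [-5.7, 1.2, 22.7]
gripper_width: 0.0329
```

Run:
```python
from h import *
to([.5217,-.147,.126]); print(arm.sense()['torque'])
f=grab('wrist','w18'); save('w18c',cv2.resize(f['pixels'][170:320,220:420],(800,600),interpolation=cv2.INTER_CUBIC))
P,u,v,d=cloud(f,270,370,200,310)
r=np.hypot(*(P[:,:2]-[.5217,-.147]).T)
m=(r>.0105)&(r<.0165)&(P[:,2]>.058)&(P[:,2]<.072); print('collar top z',np.median(P[m,2]),m.sum())
m=(r<.005)&(P[:,2]>.084); print('shaft top',np.median(P[m,2]),m.sum())
```

```text
pos [ 0.5218 -0.1466  0.126 ] ydir 96.68 tool delta mm [ 0.  -0.4 -0.2] F [-5.7  1.2 22.7] w 0.0329 j6 -119.8 t 27.275
[ 0.23201004  1.04368374 -0.01633592]
collar top z 0.06610260243746917 1706
shaft top 0.08826300272931259 481
```

View pics/w18c.png

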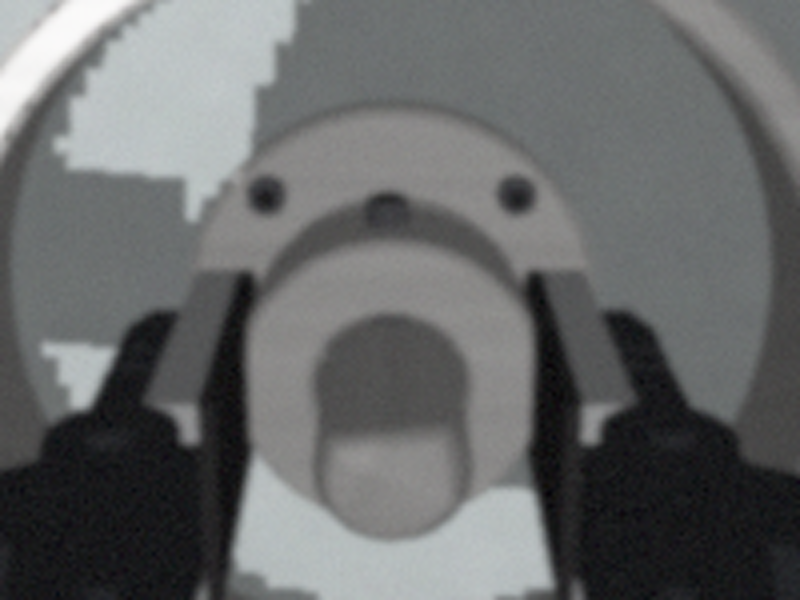

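Emit:
apply_moves(steps=[{"slide": [0,0,0],"spin": 0},{"slide": [0,0,0],"spin": 0}])

```text
t: 27.58
position: [0.5218, -0.1466, 0.126]
ee_rot: [[-0.003, -0.116, 0.993], [0.002, 0.993, 0.116], [-1.0, 0.003, -0.003]]
ft_force: [-6.0, 0.8, 22.8]
gripper_width: 0.0327
```

```bash
python3 -c "
from workcell import arm
print(arm.hand_in())"
```

```text
the job is handed in; nothing more can be done
None
```

The collar is on the shaft, pressed down onto the shoulder, and still held there in the gripper. I handed the job in at about 27.6 s.

**What I did:**
- **Shaft:** I closed the fingers across the flat; the opening read 12.5 mm, against 13 mm across the flat and 16 mm elsewhere. I then turned the shaft about 108°, leaving the flat facing -173.2°, with the gap measured at about -173.3°.
- **Collar:** I took the steel collar from the mat, with its screw at right angles to the jaws. I turned it to face the gap and lowered it over the shaft, which met no resistance. Then I pushed it down against the spring.

**Last checks:**
- **Seating:** The upward force grew gently up to about 5 N, then rose sharply to about 23 N with the tool stopped at 126 mm, which is where the shoulder should stop it. The depth image puts the collar's top at 66.1 mm (66 expected).
- **Alignment:** The last picture shows the screw on the gap side, over the flat.

**What was off:**
- **Tool tilt:** While carrying the open gripper to the collar, the last joint reached its limit and the tool tilted by about 8°. I straightened it to about 0.3° before picking the collar up, and nothing was touched.
- **Side force:** About 6 N of sideways force remains at the wrist in the final pose.
- **Readings that disagreed:** The gripper shows about 33 mm on the 36 mm collar, and the position readings differed from each other by about 1 mm.

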